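# Refill the citronella puck warmer and set its gate lever back to run

## Task

Refill the citronella warmer on the bistro table: before putting any wax puck in, guide the lever through its zigzag gate all the way into the load slot (beside the raised bar), then, with the lever left there, stack pucks flat in the slotted tube until the top of the stack reaches the dark band; an old puck may already be in the tube. Then take the lever back through the gate all the way into the run slot (beside the round stud). Put every puck left over in the red dish at any time, and leave the other things on the table as they are.

Things in the scene. Friction and masses are not known exactly. Their poses are not given: they have to be found in the camera images.
- warmer: Grey table-top puck warmer, fixed; about 110 mm (its x) by 240 mm (its y); origin on the table. Puck tube at its local (0, -75 mm), lever gate at local (0, +65 mm): a housing 110 x 110 mm, 110 mm high, with a zigzag slot in its aluminium top plate. Its x axis points away from the robot, its y to the robot's left, turned by up to 0.25 rad.
- tube_floor (a point): Centre of the tube's floor, 50 mm above the table, on the upright tube axis. Two steel half shells, clear inside diameter 67 mm, with open windows 40 mm wide on the warmer's +y and -y sides from floor to rim, so fingers can come down beside a puck along that y axis. The pedestal below is 50 mm wide along y; a foot plate, 104 mm along y, 12 mm high, lies on the table.
- tube_rim (a point): Centre of the tube's open top, 132 mm above the table, 82 mm above the tube floor. The shells are 76 mm across outside, so a wide gripper body cannot go between them.
- tube_mark (a point): Point on the tube axis at mid-height of the dark band, 122 mm above the table, 10 mm below the rim and 72 mm above the tube floor (the height of four pucks).
- pivot (a point): The lever's pivot, 12 mm above the table, inside the gate housing. Offsets (x, y) of the knob centre from here along the warmer's axes, in mm, along the middle of the zigzag slot, straight between these points: run slot end (-42, -26), (-42, +26), (0, +26), (0, -26), (+42, -26), load slot end (+42, +26). At the start the knob is between the first two points.
- knob (a point): Centre of the lever's black ball knob, 30 mm diameter, on an 8 mm steel stem. It moves on a sphere of radius 163 mm about the pivot (about 170 mm above the table). The slot's walls guide the stem; the knob has about 4 mm of play to each side of the path. The lever stays where it is left and takes 1 to 2 N at the knob.
- gimbal (a joint): Tilt of the lever along the warmer's x, rad: knob x offset = 163 mm x sin(this) x cos(lever). About -0.26 in the run slot, +0.26 in the load slot.
- lever (a joint): Tilt of the lever along the warmer's y, rad: knob y offset = 163 mm x sin(this). About -0.16 at the run slot end (wall at -0.19), +0.16 at the load slot end (wall at +0.19).
- dish: Red ceramic dish, fixed to the table, outside 164 mm (its x) by 134 mm (its y), rim 22 mm high, walls 6 mm, inner floor 6 mm above the table; room for two pucks side by side along its x; a third may lie on another. Origin under its centre on the table. A half-flap is propped open, leaning outwards, on its -y side up to 80 mm high.
- dish_floor (a point): Centre of the dish's inner floor.
- matchbox_mid (a point): Centre of a cardboard matchbox 110 x 65 x 20 mm lying flat near the tube: a bystander.
- puck0_mid (a point): Old wax puck that may be (or not be) on the tube floor at the start; cream disc, 60 mm diameter, 18 mm thick, about 50 g, either face up; this point is its centre (z axis = disc axis).
- puck1_mid (a point): Loose wax puck lying flat on the table at the start, if present; cream disc, 60 mm diameter, 18 mm thick, about 50 g, either face up; this point is its centre (z axis = disc axis).
- puck2_mid (a point): Loose wax puck lying flat on the table at the start, if present; cream disc, 60 mm diameter, 18 mm thick, about 50 g, either face up; this point is its centre (z axis = disc axis).
- puck3_mid (a point): Loose wax puck lying flat on the table at the start, if present; cream disc, 60 mm diameter, 18 mm thick, about 50 g, either face up; this point is its centre (z axis = disc axis).
- puck4_mid (a point): Loose wax puck lying flat on the table at the start, if present; cream disc, 60 mm diameter, 18 mm thick, about 50 g, either face up; this point is its centre (z axis = disc axis).
- puck5_mid (a point): Loose wax puck lying flat on the table at the start, if present; cream disc, 60 mm diameter, 18 mm thick, about 50 g, either face up; this point is its centre (z axis = disc axis).
- puck6_mid (a point): Loose wax puck lying flat on the table at the start, if present; cream disc, 60 mm diameter, 18 mm thick, about 50 g, either face up; this point is its centre (z axis = disc axis).
- citronella_pot: Bystander: white plastic citronella pot with screw cover, 92 mm diameter, 84 mm high, on a bamboo fan trivet. Origin under its centre.
- hurricane_lamp: Bystander: glass hurricane lamp, 120 mm diameter, 210 mm high. Origin under its centre.
- lighter_stand: Bystander: steel lighter stand, 72 mm diameter foot, 155 mm high. Origin under its centre.
- coffee_cup: Bystander: white coffee cup on its saucer, 116 mm diameter, 60 mm high. Origin under its centre.
- coasters: Bystander, not always there: pile of cork coasters, 92 mm diameter, 24 mm high. Origin under its centre.
There are look-alikes about, which are no part of the job. What is shaped like the part that bears puck3_mid but green or purple is not meant.

How it is judged:
By the outcome, as a careful person would: the job done as asked, in the order asked, and still so for the second after the job is handed in, with the robot touching nothing.
Of puck1, puck2, puck3, puck4, puck5, puck6 only 5 to 6 are there at a start; the rules pass over those that are not, and their reading is None.
Of puck0, coasters only 1 to 1 are there at a start; the rules pass over those that are not, and their reading is None.
At some moment in a run one of puck1, puck2, puck3, puck4, puck5, puck6 may be knocked a few centimetres aside while the robot is not near it.
Once in a run the grip may slacken for a moment while it holds something.
It also fails if it takes over 184 s, if anything falls off the work surface, if the arm or the gripper's body presses on something with over 40 N, if the wrist force passes 120 N, or if a joint passes its speed limit or range.

## Robot

A 6-joint arm with a two-finger parallel gripper is mounted at the origin on the work surface. World frame = base frame: x ahead of the robot, y to its left, z up, the work surface at z = 0. Lengths are in m, angles in rad, forces in N, time in s.
With the tool pointing down it reaches from about 0.35 to 0.725 m from the base axis. Payload 6 kg.
Tool frame: the origin (TCP) lies midway between the tips of the shut fingers; the grasp point (between the pads) lies grip_depth behind it (grip_depth is the distance from the TCP to the grasp point, in m); z points along the fingers, y is the direction in which the jaws open and shut (so a half turn about z gives the same grasp; the last joint's range is limited). The gripper opens to 85 mm and grips with 20 to 120 N. Pads are 22 mm wide; open, the fingers measure 114 mm over their backs; the gripper's body (76 mm by 85 mm) begins 54 mm behind the grasp point. The pads swing forward as they close: fully open they stand 13 mm farther back than shut.
Start: joints at [1.54, 0.04, 0.085, 0, -1.615, -0.334], TCP at [0.214, 0.561, 0.231] pointing down, gripper open.
Joint ranges: [-2.56, 2.56], [-1.29, 2.01], [-1.08, 1.49], [-3.29, 1.98], [-2.81, -0.18], [-2.99, 2.99]. Speed limits (rad/s): [2.57, 2.57, 3.01, 3.14, 3.14, 3.14].

## Interface

Orientations are given as [roll, pitch, yaw] about the fixed x, y, z axes, in that order (R = Rz(yaw) Ry(pitch) Rx(roll)).
In Python, from station import get_obs, get_image, finish_job, trace, landmark_of, grip_depth gives the robot as it stands.
- The arm moves only by the shell command python3 -m crank 'ROWS' [FORCE]. ROWS is a JSON object of lists of equal length, an entry for each row: "claw": the gripper command: -1 is shut, 1 is fully open, values between are in proportion; "dp": the shift along the world's x, y, z in mm, a list of three; "rotation": the turn, a rotation vector about the world's x, y, z in degrees, a list of three. A call has 1 to 10 rows; each row is the pose to reach, as a shift and turn from the pose commanded when the call began; what a row does not reach only later rows make up. A row lasts 1/10 s, in which the tool goes at most 50 mm and 8.59 degrees, less where a joint would pass 70% of its speed; a pose out of reach is approached as far as the arm can. A call with a gripper value outside its range is refused whole. The fingers move at their own pace and stop on an object; FORCE is the grip in N (left out, the last holds). Time passes only in rows, so rows that repeat a pose let the fingers close. It gives the time, the measured TCP pose, the force and the opening at its end, in the units of the state.
- get_obs(): the state, without advancing time (a new reading comes with each control period).
- get_image(name): name is "side" or "top"; returns a dict with "frame" (480x640x3 uint8, red, green, blue), "mtx" (3x3 intrinsics, pixels), "extrinsics" (4x4, takes a point from camera to world coordinates). Camera axes: x right, y up, looking along -z (the intrinsics and any distortion apply to the point x, -y, -z); pixel columns grow to the right and rows downward; lengths in m; the calibration is good to about 2 mm. A picture is of the moment at which its call begins. There is no depth.
- finish_job(): hands the job in, once; it reports no verdict.
Trained networks look in the newest picture that a camera, given by its name, has taken for a name from the list of things; names that differ only in an ending like _2 or _b are one class to them, and where a whole thing is asked for, a point or a joint stands for the part that bears it (a point fixed in the world has none). Each returns a list of dicts, best first, with "score" (0 to 1); they miss things now and then, are a little off and sometimes report something else, mostly with a low value. They report only what shows in the picture. A call takes as long as a camera call. They do not tell look-alikes from the thing itself.
- trace(camera, query): "mask" (480x640 bool, what is visible of it).
- landmark_of(camera, query): "location" ([x, y, z] in m, in world coordinates, good to about 4 mm: a listed point, or the origin of a listed thing).
The state is a dict: "clock": time; "joints": joint angles; "qd": joint speeds; "effort": joint torques, N m; "ee_pos": TCP position; "tool_rot": TCP orientation; "wrist_force": force on the tool from outside, world axes, zero at the start; "wrist_torque": the same for the moment, N m; "finger_gap": finger opening in m.
Only numpy, scipy, OpenCV 4.12 (cv2) and the standard library are available. Lean on these libraries where they do the work, as an engineer would, in place of code of your own. Each camera call takes 0.05 s, during which the arm holds its last target.

## Working session

There is one attempt and no reset: what is moved stays moved. The work goes in short steps, Python scripts to look and compute and a shell command to move; the robot and the scene stay as the last step left them, time stands still between calls to the robot, and variables do not carry over. Pictures are saved under pics/ and viewed, and the job is handed in when it is done.

```bash
ls; mkdir -p pics; python3 - <<'E'
from station import get_obs,get_image,grip_depth
import cv2
o=get_obs();print(o,grip_depth)
for n in("side","top"):
    d=get_image(n);cv2.imwrite(f"pics/{n}0.png",cv2.cvtColor(d["frame"],cv2.COLOR_RGB2BGR));print(d["mtx"],d["extrinsics"],[k for k in d])
E
```

```text
pics
{'clock': 0.0, 'joints': array([ 1.53966767e+00,  4.08348711e-02,  8.37790917e-02, -4.94019882e-04,
       -1.61552438e+00, -3.33702237e-01]), 'qd': array([-4.03754081e-04, -3.63448262e-04, -1.79859762e-03, -1.11801292e-03,
        4.21960914e-05, -2.61083950e-04]), 'effort': array([ 5.01876752e-05, -3.68197060e+01,  3.47411370e+01,  6.93230823e+00,
       -5.40652181e-03, -9.47716956e-06]), 'ee_pos': array([0.21386844, 0.56021753, 0.23024241]), 'tool_rot': array([ 3.13974556e+00, -1.17944000e-04, -3.64809140e-01]), 'wrist_force': array([ 0.64853819,  0.87930892, -0.00519041]), 'wrist_torque': array([-0.00204505, -0.05200145,  0.04449632]), 'finger_gap': 0.08536131991309293} 0.0187
[[444.56343577   0.         317.63309779]
 [  0.         444.56343577 237.32550428]
 [  0.           0.           1.        ]] [[ 0.95394118  0.18661034 -0.23488893  0.26154266]
 [-0.29997753  0.60149854 -0.74041407 -0.79373533]
 [ 0.00311643  0.77677287  0.62977313  0.78703924]
 [ 0.          0.          0.          1.        ]] ['frame', 'mtx', 'extrinsics']
[[587.83072509   0.         316.12093627]
 [  0.         587.83072509 247.1328535 ]
 [  0.           0.           1.        ]] [[ 0.00411362  0.99379738 -0.11112988  0.38355831]
 [-0.9999786   0.00352266 -0.00551348  0.00649115]
 [-0.00508781  0.11115018  0.9937906   1.49469052]
 [ 0.          0.          0.          1.        ]] ['frame', 'mtx', 'extrinsics']
```

View pics/top0.png

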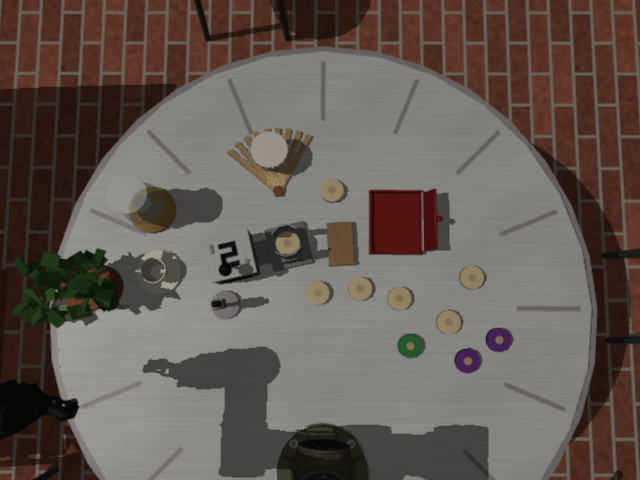

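View pics/side0.png

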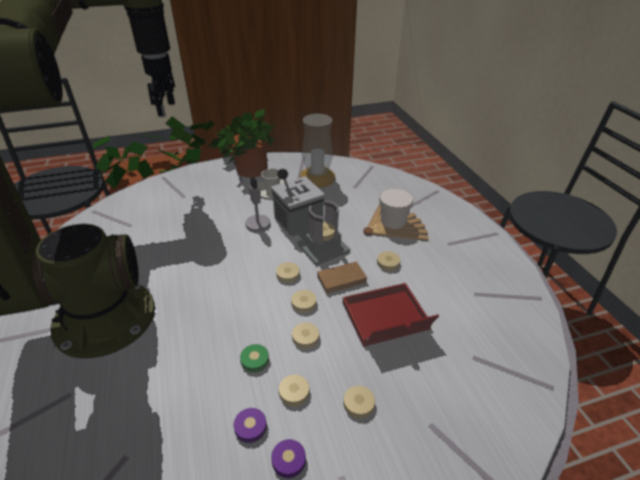

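```bash
python3 - <<'E'
from station import landmark_of
import numpy as np
for c in("top","side"):
  for q in["warmer","tube_floor","tube_rim","tube_mark","pivot","knob","dish","dish_floor","matchbox_mid","puck1_mid","puck0_mid","citronella_pot","hurricane_lamp","lighter_stand","coffee_cup","coasters"]:
    print(c,q,[(np.round(r["location"],3).tolist(),round(float(r["score"]),2)) for r in landmark_of(c,q)])
E
```

```text
top warmer [([0.489, 0.417, 0.001], 0.19)]
top tube_floor [([0.538, 0.161, -0.002], 0.73), ([0.554, 0.089, 0.047], 0.65)]
top tube_rim [([0.557, 0.083, 0.13], 0.62), ([0.65, 0.438, -0.0], 0.45)]
top tube_mark [([0.554, 0.086, 0.119], 0.91), ([0.553, 0.087, 0.056], 0.16)]
top pivot [([0.554, 0.089, 0.049], 0.28)]
top knob [([0.479, 0.223, 0.166], 0.48)]
top dish [([0.617, -0.182, -0.001], 0.65)]
top dish_floor [([0.622, -0.187, 0.005], 0.57)]
top matchbox_mid [([0.615, -0.184, -0.003], 0.7), ([0.562, -0.045, 0.004], 0.62)]
top puck1_mid [([0.435, 0.016, 0.006], 0.68), ([0.7, -0.025, 0.011], 0.63), ([0.553, 0.086, 0.046], 0.35)]
top puck0_mid [([0.552, 0.087, 0.059], 0.66), ([0.481, 0.221, 0.167], 0.41)]
top citronella_pot [([0.784, 0.133, 0.006], 0.88), ([0.553, 0.084, 0.12], 0.46)]
top hurricane_lamp [([0.652, 0.439, -0.004], 0.67)]
top lighter_stand [([0.408, 0.246, -0.002], 0.72), ([0.537, 0.158, -0.003], 0.59)]
top coffee_cup [([0.49, 0.413, 0.0], 0.63)]
top coasters []
side warmer [([0.536, 0.16, 0.001], 0.74)]
side tube_floor [([0.557, 0.086, 0.054], 0.91)]
side tube_rim [([0.78
[... 338 characters left out ...]
11], 0.44)]
side dish_floor [([0.617, -0.184, 0.008], 0.56)]
side matchbox_mid [([0.558, -0.043, 0.012], 0.98)]
side puck1_mid []
side puck0_mid [([0.522, 0.221, 0.014], 0.6), ([0.614, -0.187, 0.002], 0.47), ([0.554, 0.09, 0.054], 0.45)]
side citronella_pot [([0.422, -0.189, 0.009], 0.71), ([0.787, 0.13, 0.006], 0.7), ([0.4, 0.244, 0.002], 0.22)]
side hurricane_lamp [([0.649, 0.435, 0.0], 0.94), ([0.697, -0.022, 0.012], 0.64), ([0.448, -0.092, 0.011], 0.45), ([0.406, 0.241, 0.004], 0.22)]
side lighter_stand [([0.402, 0.247, 0.004], 0.57), ([0.615, -0.184, 0.001], 0.55)]
side coffee_cup [([0.489, 0.42, 0.002], 0.95)]
side coasters [([0.476, -0.373, 0.012], 0.52), ([0.481, 0.222, 0.17], 0.47)]
```

The top view shows the gate at about (232,255) and the tube at (288,243) with an old puck in it. There are six loose cream pucks at about (332,190), (318,293), (360,288), (399,298), (449,322) and (472,277). The green and purple look-alikes are at (410,346), (499,340) and (467,360), and the red dish is at (397,222). The side view agrees.

```bash
cat > h.py <<'E'
from station import *
import numpy as np, cv2, sys
def ray(d,uv):
    K=d["mtx"];T=d["extrinsics"]
    p=np.linalg.inv(K)@np.array([uv[0],uv[1],1.]);v=T[:3,:3]@np.array([p[0],-p[1],-p[2]])
    return T[:3,3],v/np.linalg.norm(v)
def at_z(d,uv,z):
    o,v=ray(d,uv);return o+v*(z-o[2])/v[2]
def proj(d,P):
    T=d["extrinsics"];c=T[:3,:3].T@(np.asarray(P,float)-T[:3,3]);q=d["mtx"]@np.array([c[0],-c[1],-c[2]]);return q[:2]/q[2]
def tri(rs):
    A=np.zeros((3,3));b=np.zeros(3)
    for o,v in rs:
        M=np.eye(3)-np.outer(v,v);A+=M;b+=M@o
    return np.linalg.solve(A,b)
def pucks(d,z=0.018):
    hsv=cv2.cvtColor(d["frame"],cv2.COLOR_RGB2HSV)
    m=cv2.inRange(hsv,(15,45,110),(35,255,255))
    m=cv2.morphologyEx(m,cv2.MORPH_OPEN,np.ones((3,3)))
    n,l,s,c=cv2.connectedComponentsWithStats(m)
    return [(s[i][4],c[i].round(1).tolist(),at_z(d,c[i],z).round(4).tolist()) for i in range(1,n) if s[i][4]>100]
def save(d,name,roi=None,k=1):
    f=cv2.cvtColor(d["frame"],cv2.COLOR_RGB2BGR)
    if roi: x0,y0,x1,y1=roi; f=f[y0:y1,x0:x1]
    cv2.imwrite("pics/"+name,cv2.resize(f,None,fx=k,fy=k,interpolation=cv2.INTER_CUBIC))
def near(c,q,P,r=0.03):
    out=[x["location"] for x in landmark_of(c,q) if np.linalg.norm(np.asarray(x["location"])-P)<r]
    return out
E
python3 - <<'E'
from h import *
ref={"pivot":(.524,.222,.012),"knob":(.48,.221,.168),"tube_floor":(.555,.087,.05),"tube_rim":(.555,.087,.132),"tube_mark":(.554,.087,.122),"warmer":(.537,.160,0),"dish":(.616,-.185,0)}
acc={}
for k in range(3):
    D={c:get_image(c) for c in("top","side")}
    for c in D:
        for q in ref: acc.setdefault((q,c),[]).extend(near(c,q,ref[q]))
for k,v in sorted(acc.items()):
    if v: print(k,len(v),np.round(np.mean(v,0),4),np.round(np.std(v,0),4))
print(get_obs()["clock"])
d=D["top"]
for p in pucks(d):print(p)
print()
for p in pucks(D["side"]):print(p)
save(d,"top1.png",(190,200,350,320),5)
save(D["side"],"side1.png",(230,140,390,260),5)
E
```

```text
('dish', 'side') 3 [ 0.6133 -0.1845 -0.0011] [0.0012 0.0011 0.0012]
('dish', 'top') 3 [ 0.6143 -0.1849 -0.0039] [0.0014 0.0006 0.0009]
('knob', 'side') 3 [0.4821 0.22   0.1702] [0.0014 0.0017 0.0004]
('knob', 'top') 3 [0.478  0.2215 0.1675] [0.0014 0.0003 0.0007]
('pivot', 'side') 3 [0.5244 0.2213 0.0115] [0.0007 0.0014 0.0006]
('tube_floor', 'side') 3 [0.5574 0.0847 0.0521] [0.0022 0.0005 0.0013]
('tube_floor', 'top') 3 [0.5538 0.0873 0.0487] [0.0005 0.0009 0.0009]
('tube_mark', 'side') 3 [0.5535 0.0846 0.1241] [0.0013 0.0005 0.0055]
('tube_mark', 'top') 3 [0.5549 0.0842 0.1212] [0.0003 0.0007 0.0021]
('tube_rim', 'side') 3 [0.5528 0.0841 0.131 ] [0.0003 0.0008 0.0016]
('tube_rim', 'top') 3 [0.557  0.0866 0.1339] [0.0016 0.0009 0.0026]
('warmer', 'side') 3 [5.373e-01 1.578e-01 5.000e-04] [0.0005 0.0003 0.0011]
('warmer', 'top') 2 [ 0.5375  0.1598 -0.002 ] [0.0005 0.002  0.0004]
4.1
(np.int32(754), [259.1, 169.2], [0.7494, 0.1619, 0.018])
(np.int32(412), [331.7, 189.9], [0.6959, -0.0244, 0.018])
(np.int32(356), [287.6, 244.1], [0.556, 0.0868, 0.018])
(np.int32(441), [471.5, 277.0], [0.4747, -0.3756, 0.018])
(np.int32(443), [359.6, 288.4], [0.445, -0.0948, 0.018])
(np.int32(442), [317.2, 292.6], [0.4341, 0.0116, 0.018])
(np.int32(444), [398.8, 298.0], [0.4214, -0.1927, 0.018])
(np.int32(457), [448.1, 322.1], [0.3621, -0.3147, 0.018])

(np.int32(279), [376.8, 222.4], [0.7307, 0.1249, 0.018])
(np.int32(109), [326.9, 229.5], [0.5835, 0.1358, 0.018])
(np.int32(272), [388.4, 259.0], [0.6969, -0.029, 0.018])
(np.int32(300), [287.4, 270.5], [0.4359, 0.0065, 0.018])
(np.int32(606), [340.7, 274.9], [0.5587, -0.0481, 0.018])
(np.int32(376), [303.4, 299.3], [0.4474, -0.0997, 0.018])
(np.int32(474), [305.1, 333.6], [0.4231, -0.1975, 0.018])
(np.int32(663), [293.5, 388.5], [0.3644, -0.3188, 0.018])
(np.int32(709), [358.9, 399.9], [0.4764, -0.3791, 0.018])
```

View pics/top1.png

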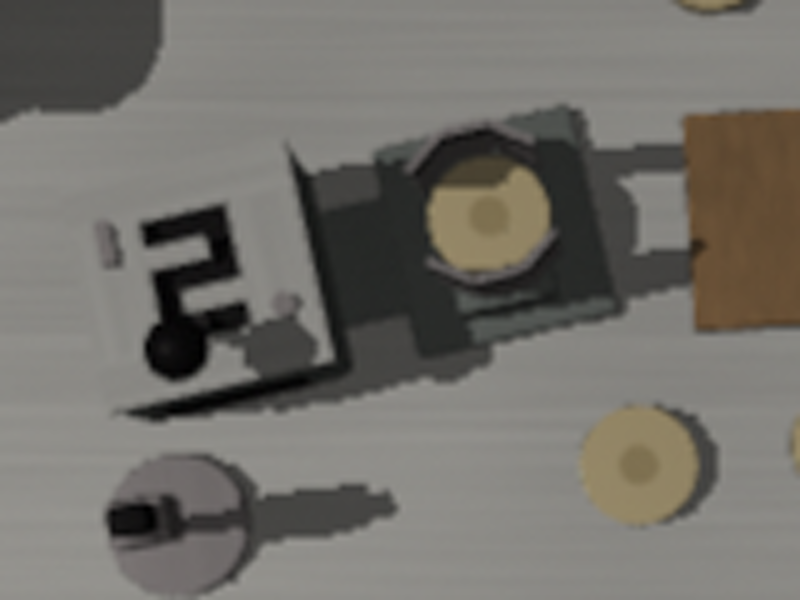

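View pics/side1.png

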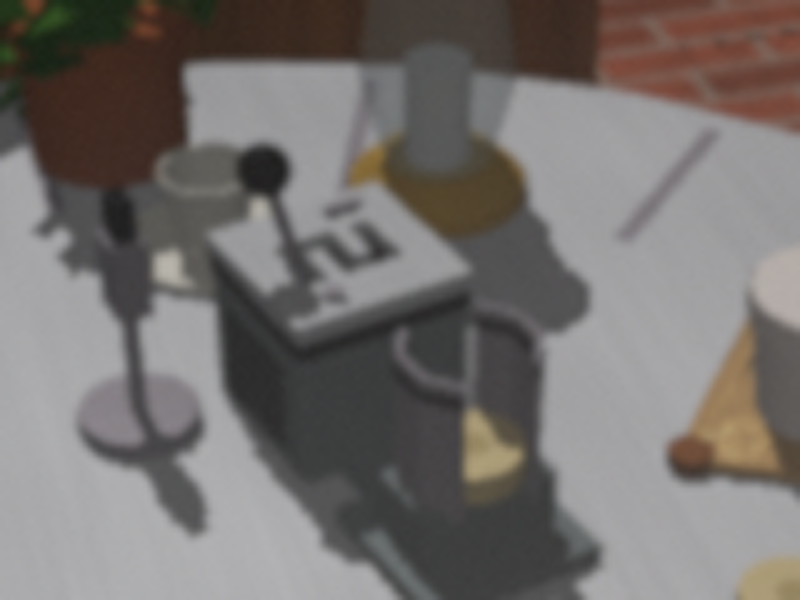

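The old puck is in the tube (487,215 in the zoomed crop), and the knob, at about (177,347), is in the run leg. The fitted warmer yaw is about 0.223 rad. I'll move above the knob with the jaws along the warmer's y.

```bash
python3 -m crank '{"claw":[0.2,0.2,0.2,0.2,0.2,0.2,0.2,0.2,0.2,0.2],"dp":[[266,-340,10],[266,-340,10],[266,-340,10],[266,-340,10],[266,-340,10],[266,-340,10],[266,-340,10],[266,-340,10],[266,-340,10],[266,-340,10]],"rotation":[[0,0,33.7],[0,0,33.7],[0,0,33.7],[0,0,33.7],[0,0,33.7],[0,0,33.7],[0,0,33.7],[0,0,33.7],[0,0,33.7],[0,0,33.7]]}' 25; python3 - <<'E'
from h import *
o=get_obs();print(o['ee_pos'],o['tool_rot'],o['finger_gap'],o['joints'])
E
```

```text
clock: 5.1
ee_pos: [0.4818, 0.2174, 0.2415]
tool_rot: [3.141, -0.0, 0.219]
wrist_force: [-1.1, 0.0, -0.8]
finger_gap: 0.0515
[0.48182318 0.21738505 0.24147272] [ 3.14084192e+00 -3.57496351e-04  2.18574559e-01] 0.05148564677339284 [ 8.05294507e-01 -1.49058097e-01 -7.87331980e-02  8.25150321e-04
 -1.64123912e+00  9.84134273e-01]
```

```bash
python3 -m crank '{"claw":[0.2,0.2,0.2,0.2],"dp":[[0,0,0],[0,0,-30],[0,0,-45],[0,0,-45]],"rotation":[[0,0,0],[0,0,0],[0,0,0],[0,0,0]]}'; python3 - <<'E'
from h import *
for n in("top","side"):
    d=get_image(n); save(d,n+"2.png",(190,180,290,320) if n=="top" else (230,100,350,240),5 if n=='top' else 5)
E
```

```text
clock: 5.5
ee_pos: [0.4785, 0.2206, 0.1934]
tool_rot: [3.14, 0.005, 0.225]
wrist_force: [-0.1, 0.4, -0.3]
finger_gap: 0.0512
```

View pics/side2.png

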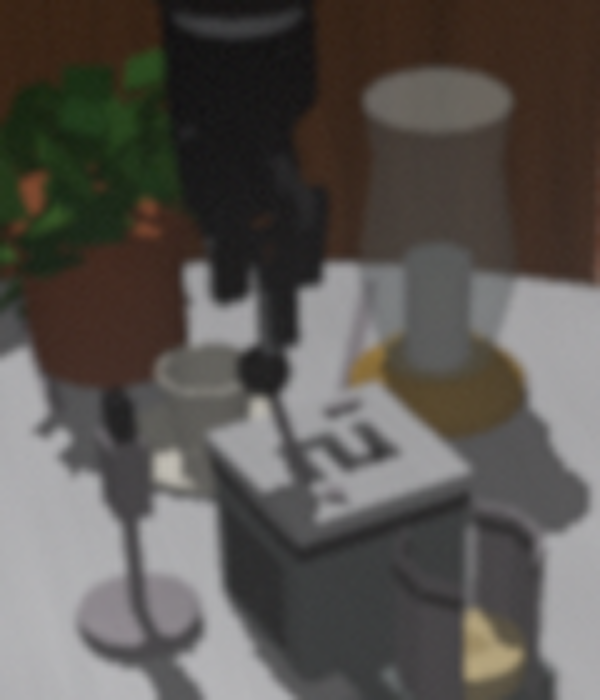

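The side crop shows the fingers straddling the axis above the knob, with tips at about (230,290) and (280,335) and the knob at (263,370). I'll descend and grip.

```bash
python3 -m crank '{"claw":[0.2,0.2,0.2,0.2],"dp":[[0,0,-25],[0,0,-47],[0,0,-47],[0,0,-47]],"rotation":[[0,0,0],[0,0,0],[0,0,0],[0,0,0]]}'; python3 -m crank '{"claw":[-0.5,-0.5,-0.5,-0.5,-0.5],"dp":[[0,0,0],[0,0,0],[0,0,0],[0,0,0],[0,0,0]],"rotation":[[0,0,0],[0,0,0],[0,0,0],[0,0,0],[0,0,0]]}' 25
```

```text
clock: 6.0
ee_pos: [0.4805, 0.2208, 0.1509]
tool_rot: [3.141, -0.002, 0.224]
wrist_force: [0.2, -0.1, 0.9]
finger_gap: 0.0513
clock: 6.5
ee_pos: [0.4808, 0.2208, 0.1514]
tool_rot: [-3.141, -0.003, 0.223]
wrist_force: [-0.7, -0.5, 5.9]
finger_gap: 0.0283
```

```bash
python3 -m crank '{"claw":[-0.5,-0.5,-0.5,-0.5],"dp":[[-1.3,5.7,-0.3],[-2.5,11.3,-1],[-3.8,17,-2],[-3.8,17,-2]],"rotation":[[0,0,0],[0,0,0],[0,0,0],[0,0,0]]}'
```

```text
clock: 6.9
ee_pos: [0.4764, 0.2382, 0.1479]
tool_rot: [-3.141, -0.001, 0.224]
wrist_force: [-0.7, -1.0, 4.9]
finger_gap: 0.0281
```

```bash
python3 -m crank '{"claw":[-0.5,-0.5,-0.5,-0.5,-0.5],"dp":[[10,2.3,1.8],[20,4.6,3.4],[31,7,4.8],[41,9.3,5.6],[41,9.3,5.6]],"rotation":[[0,0,0],[0,0,0],[0,0,0],[0,0,0],[0,0,0]]}'; python3 -c "
from h import *
for n in('top','side'): save(get_image(n),n+'3.png',(190,180,290,320) if n=='top' else (230,100,350,240),4)"
```

```text
clock: 7.4
ee_pos: [0.518, 0.2475, 0.1525]
tool_rot: [-3.141, -0.0, 0.223]
wrist_force: [-0.9, 1.2, 2.2]
finger_gap: 0.0283
```

View pics/side3.png

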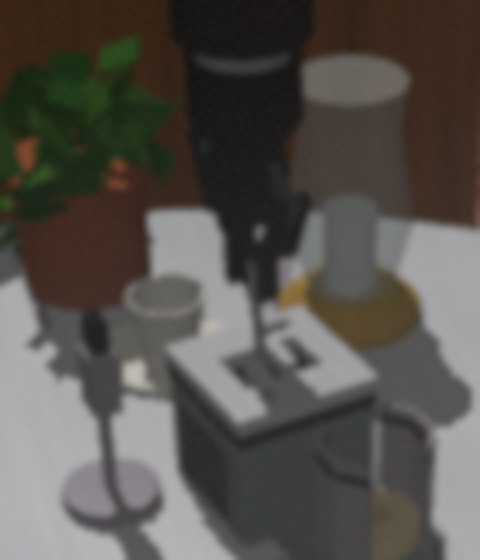

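The lever is gripped and the stem (260,320) is at the middle leg. Next is -y 52 mm.

```bash
python3 -m crank '{"claw":[-0.5,-0.5,-0.5,-0.5,-0.5,-0.5],"dp":[[2.2,-9.8,1.2],[4.4,-19.5,2],[7,-31,2],[9.3,-41,1.2],[11.5,-50.7,0],[11.5,-50.7,0]],"rotation":[[0,0,0],[0,0,0],[0,0,0],[0,0,0],[0,0,0],[0,0,0]]}'
```

```text
clock: 8.1
ee_pos: [0.5292, 0.1943, 0.1536]
tool_rot: [3.141, -0.001, 0.222]
wrist_force: [-0.1, 1.4, 4.2]
finger_gap: 0.0286
```

```bash
python3 -m crank '{"claw":[-0.5,-0.5,-0.5,-0.5,-0.5],"dp":[[10,2.5,-0.8],[20,5,-2],[31,7.5,-3.8],[41,9.8,-5.6],[41,9.8,-5.6]],"rotation":[[0,0,0],[0,0,0],[0,0,0],[0,0,0],[0,0,0]]}'
```

```text
clock: 8.6
ee_pos: [0.571, 0.2052, 0.147]
tool_rot: [3.14, 0.0, 0.223]
wrist_force: [1.1, 1.0, 2.6]
finger_gap: 0.0283
```

```bash
python3 -m crank '{"claw":[-0.5,-0.5,-0.5,-0.5,-0.5,-0.5,-0.5],"dp":[[-2.2,9.8,1.2],[-4.4,19.5,2],[-7,31,2],[-9.3,41,1.2],[-11.5,50.7,0],[-11.9,52.7,0],[-11.9,52.7,0]],"rotation":[[0,0,0],[0,0,0],[0,0,0],[0,0,0],[0,0,0],[0,0,0],[0,0,0]]}'
```

```text
clock: 9.3
ee_pos: [0.5575, 0.2595, 0.1472]
tool_rot: [-3.141, -0.0, 0.224]
wrist_force: [0.9, -1.5, 4.6]
finger_gap: 0.0284
```

```bash
python3 -m crank '{"claw":[0.2,0.2,0.2,0.2,0.2,0.2],"dp":[[0,0,0],[0,0,0],[0,0,0],[0,0,40],[0,0,80],[0,0,80]],"rotation":[[0,0,0],[0,0,0],[0,0,0],[0,0,0],[0,0,0],[0,0,0]]}'; python3 - <<'E'
from h import *
for n in('top','side'):
    d=get_image(n); save(d,n+'4.png',(190,180,350,300),5)
    if n=='side': save(d,n+'4.png',(230,120,390,240),5)
    print(landmark_of(n,'knob'), landmark_of(n,'pivot'))
E
```

```text
clock: 9.9
ee_pos: [0.5598, 0.2591, 0.2344]
tool_rot: [-3.139, -0.01, 0.223]
wrist_force: [-0.2, -0.3, 0.8]
finger_gap: 0.0511
[{'location': [0.552, 0.2577, 0.1626], 'score': 0.66}] [{'location': [0.5545, 0.2587, 0.1631], 'score': 0.67}, {'location': [0.4781, -0.3744, 0.0104], 'score': 0.53}]
[{'location': [0.5555, 0.2583, 0.1675], 'score': 0.62}] [{'location': [0.5247, 0.2217, 0.0116], 'score': 0.82}]
```

View pics/side4.png

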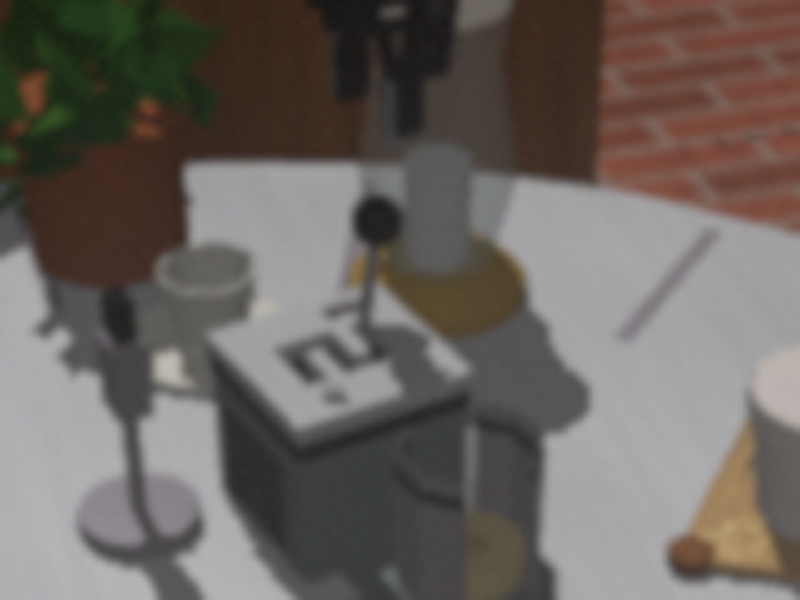

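View pics/top4.png

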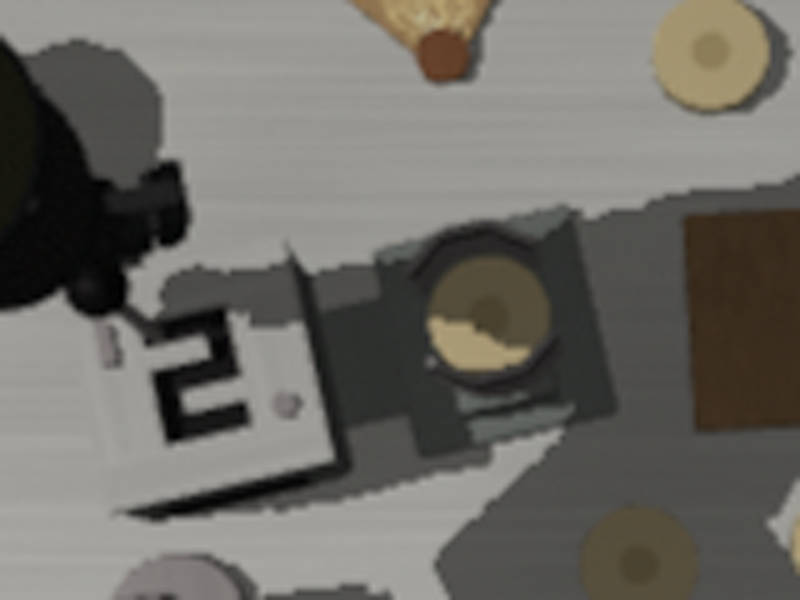

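The knob is all the way into the load slot beside the raised bar: knob at (97,290) in the top crop, about +28 mm local y. Next I go over puck A at (0.435, 0.010) with the jaws fully open, keeping the same yaw.

```bash
python3 -m crank '{"claw":[0.2,0.2,1,1,1,1,1,1,1],"dp":[[-122,-249,0],[-122,-249,0],[-122,-249,0],[-122,-249,0],[-122,-249,0],[-122,-249,0],[-122,-249,-50],[-122,-249,-100],[-122,-249,-120]],"rotation":[[0,0,0],[0,0,0],[0,0,0],[0,0,0],[0,0,0],[0,0,0],[0,0,0],[0,0,0],[0,0,0]]}' 40;python3 -m crank '{"claw":[1],"dp":[[0,0,0]],"rotation":[[0,0,0]]}'; python3 - <<'E'
from h import *
d=get_image('top')
for p in pucks(d):print(p)
d2=get_image('side'); save(d2,'side5.png',(200,180,400,330),4)
for p in pucks(d2):print(p)
E
```

```text
clock: 11.1
ee_pos: [0.4329, 0.0088, 0.1013]
tool_rot: [-3.141, 0.007, 0.222]
wrist_force: [0.4, -0.2, 0.0]
finger_gap: 0.0857
clock: 11.2
ee_pos: [0.4334, 0.0087, 0.103]
tool_rot: [3.141, 0.007, 0.223]
wrist_force: [-0.5, 0.0, 0.3]
finger_gap: 0.0849
(np.int32(820), [258.7, 169.0], [0.7501, 0.163, 0.018])
(np.int32(420), [331.7, 190.0], [0.6957, -0.0244, 0.018])
(np.int32(109), [144.3, 227.5], [0.5973, 0.4515, 0.018])
(np.int32(533), [341.5, 248.4], [0.5457, -0.0494, 0.018])
(np.int32(374), [287.4, 243.9], [0.5566, 0.0873, 0.018])
(np.int32(430), [472.0, 276.9], [0.4749, -0.377, 0.018])
(np.int32(476), [448.1, 321.8], [0.3628, -0.3147, 0.018])
(np.int32(294), [377.2, 222.5], [0.7315, 0.124, 0.018])
(np.int32(135), [414.1, 220.6], [0.8372, 0.1011, 0.018])
(np.int32(126), [326.8, 229.8], [0.583, 0.1348, 0.018])
(np.int32(282), [388.4, 259.2], [0.6966, -0.0299, 0.018])
(np.int32(291), [287.3, 270.3], [0.4361, 0.0073, 0.018])
(np.int32(620), [339.5, 275.4], [0.5551, -0.0489, 0.018])
(np.int32(669), [293.5, 388.6], [0.3644, -0.319, 0.018])
(np.int32(724), [358.9, 400.1], [0.4763, -0.3794, 0.018])
```

View pics/side5.png

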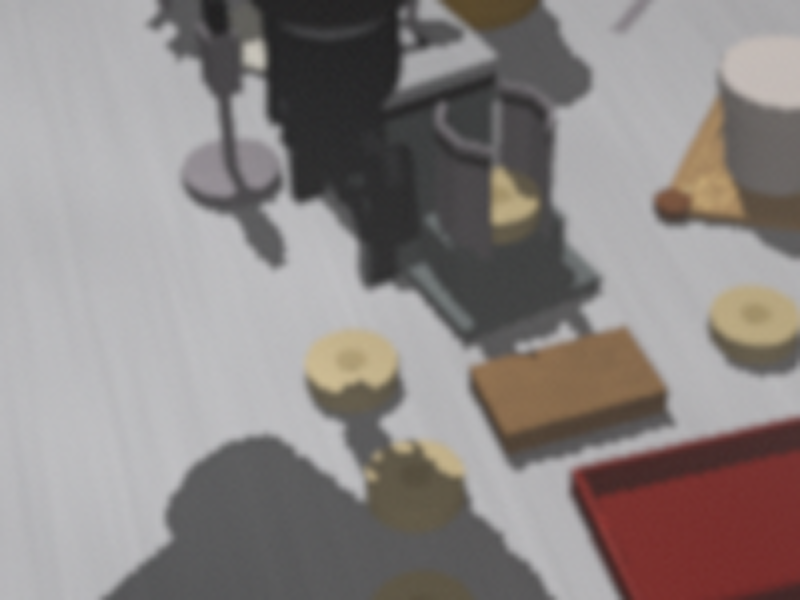

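Puck A is undisturbed at (352,365) in the crop. Descending.

```bash
python3 -m crank '{"claw":[1,1,1,1],"dp":[[0,0,-50],[0,0,-85],[0,0,-100],[0,0,-100]],"rotation":[[0,0,0],[0,0,0],[0,0,0],[0,0,0]]}';python3 -m crank '{"claw":[1,1],"dp":[[0,0,-3],[0,0,-3]],"rotation":[[0,0,0],[0,0,0]]}'
```

```text
clock: 11.7
ee_pos: [0.4355, 0.0095, 0.0067]
tool_rot: [3.141, 0.002, 0.224]
wrist_force: [-0.2, 0.5, 1.0]
finger_gap: 0.0853
clock: 11.9
ee_pos: [0.4371, 0.0101, 0.0062]
tool_rot: [-3.141, -0.003, 0.224]
wrist_force: [-0.3, -0.1, -0.3]
finger_gap: 0.0854
```

```bash
python3 -m crank '{"claw":[1,1,0.3,0.3,0.3,0.3,0.3],"dp":[[0,0,-7],[0,0,-7],[0,0,-7],[0,0,-7],[0,0,-7],[0,0,-7],[0,0,-7]],"rotation":[[0,0,0],[0,0,0],[0,0,0],[0,0,0],[0,0,0],[0,0,0],[0,0,0]]}' 40
```

```text
clock: 12.6
ee_pos: [0.4363, 0.0097, -0.002]
tool_rot: [3.141, -0.001, 0.224]
wrist_force: [-0.8, 0.0, 5.3]
finger_gap: 0.0581
```

```bash
python3 -m crank '{"claw":[0,0,0,0,0,0],"dp":[[0,0,0],[0,0,0],[0,0,20],[0,0,60],[0,0,100],[0,0,100]],"rotation":[[0,0,0],[0,0,0],[0,0,0],[0,0,0],[0,0,0],[0,0,0]]}' 40; python3 - <<'E'
from h import *
d2=get_image('side'); save(d2,'side6.png',(200,130,400,280),4)
print(get_obs()['ee_pos'])
E
```

```text
clock: 13.2
ee_pos: [0.4385, 0.0101, 0.1028]
tool_rot: [3.141, -0.009, 0.224]
wrist_force: [0.8, -0.2, -0.1]
finger_gap: 0.0588
[0.43706966 0.0101318  0.09957809]
```

View pics/side6.png

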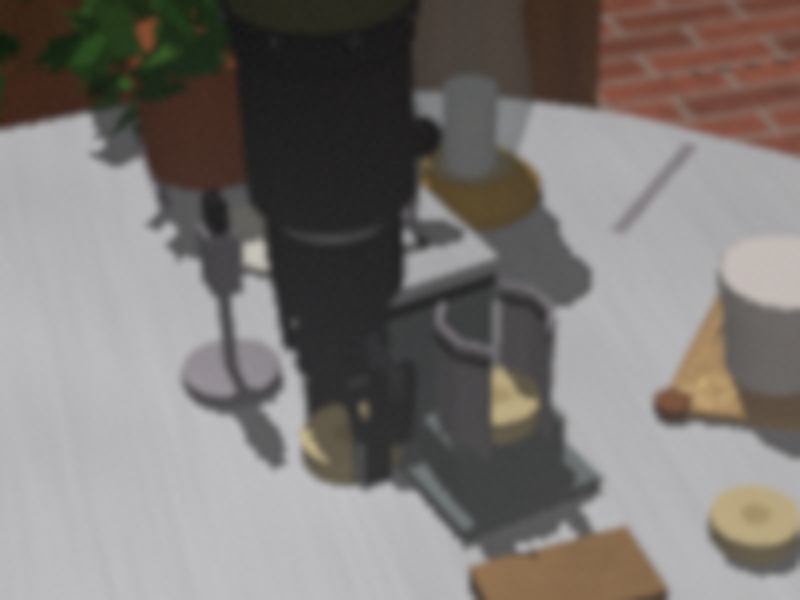

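Puck A is held flat, with its lower edge at about (350,470) and a gap of 58.8 mm. Raising it and moving over the tube.

```bash
python3 -m crank '{"claw":[0,0,0,0,0,0,0],"dp":[[0,0,45],[20,13,65],[60,38,65],[100,64,65],[118,75.5,65],[118,75.5,65],[118,75.5,65]],"rotation":[[0,0,0],[0,0,0],[0,0,0],[0,0,0],[0,0,0],[0,0,0],[0,0,0]]}' 40; python3 - <<'E'
from h import *
d2=get_image('side'); save(d2,'side7.png',(270,140,390,260),5)
d2=get_image('top'); save(d2,'top7.png',(230,190,350,310),5)
print(get_obs()['ee_pos'])
E
```

```text
clock: 13.95
ee_pos: [0.5531, 0.085, 0.1599]
tool_rot: [3.141, 0.004, 0.223]
wrist_force: [0.1, 0.4, -0.7]
finger_gap: 0.0586
[0.55309682 0.08469076 0.16145019]
```

View pics/side7.png

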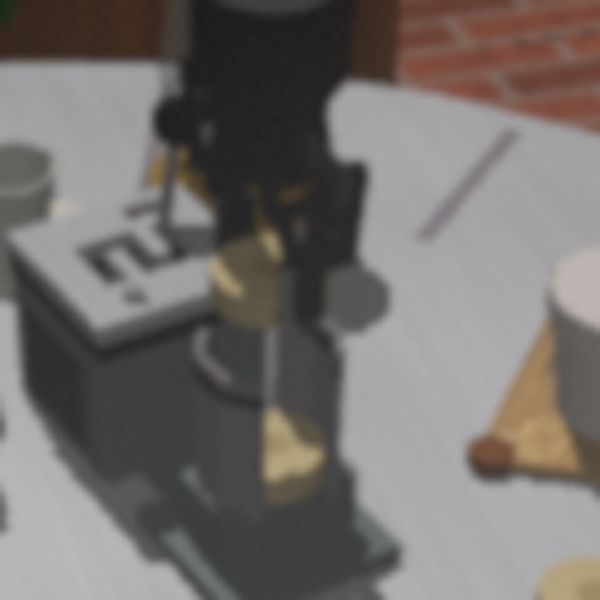

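View pics/top7.png

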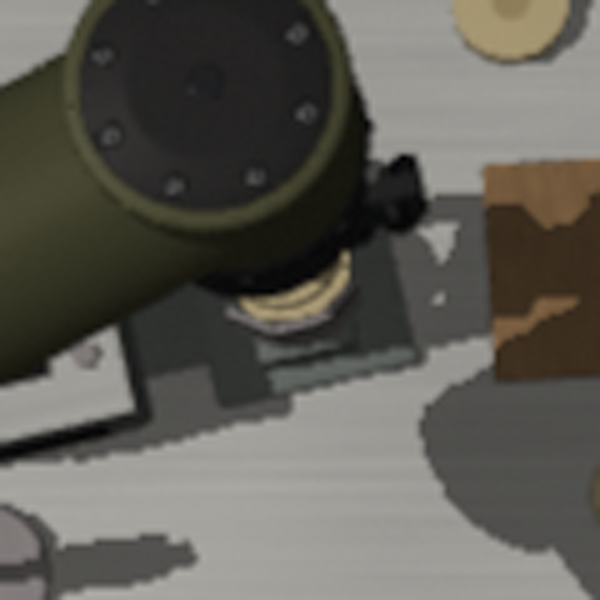

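The puck (245,285) is hanging above the rim in the side crop. I'll overlay the predicted circles to check the alignment.

```bash
cat >> h.py <<'E'
def overlay(name,cam,circs,roi,k=5):
    d=get_image(cam);x0,y0,x1,y1=roi
    f=cv2.cvtColor(d["frame"],cv2.COLOR_RGB2BGR)[y0:y1,x0:x1];f=cv2.resize(f,None,fx=k,fy=k,interpolation=cv2.INTER_CUBIC)
    t=np.linspace(0,2*np.pi,60)
    for (x,y,z,r,col) in circs:
        P=np.array([(proj(d,(x+r*np.cos(a),y+r*np.sin(a),z))-(x0,y0)+.5)*k-.5 for a in t])
        cv2.polylines(f,[np.round(P).astype(np.int32)],True,col,1)
    cv2.imwrite("pics/"+name,f)
E
python3 - <<'E'
from h import *
p=get_obs()['ee_pos'];print(p)
T=(.5549,.0854)
C=[(*T,.132,.038,(0,255,0)),(*T,.132,.0335,(0,255,0)),(*T,.068,.030,(255,255,0)),(*p[:2],p[2]+.002,.03,(0,0,255)),(*p[:2],p[2]+.020,.03,(255,0,255))]
overlay('side8.png','side',C,(290,160,360,250),7)
overlay('top8.png','top',C,(250,200,330,280),7)
E
```

```text
[0.55309682 0.08469076 0.16145019]
```

View pics/side8.png

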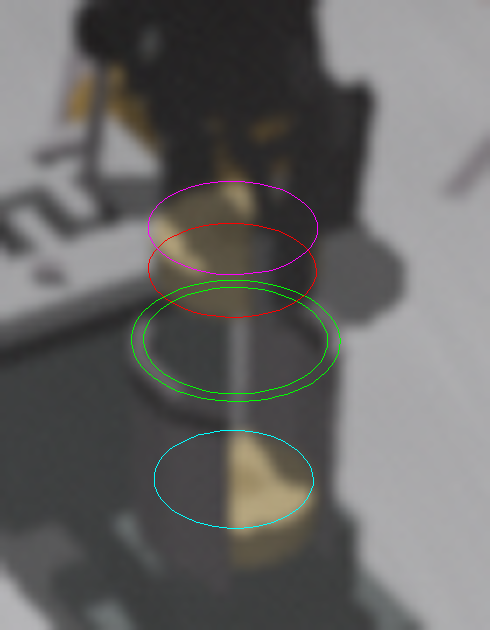

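View pics/top8.png

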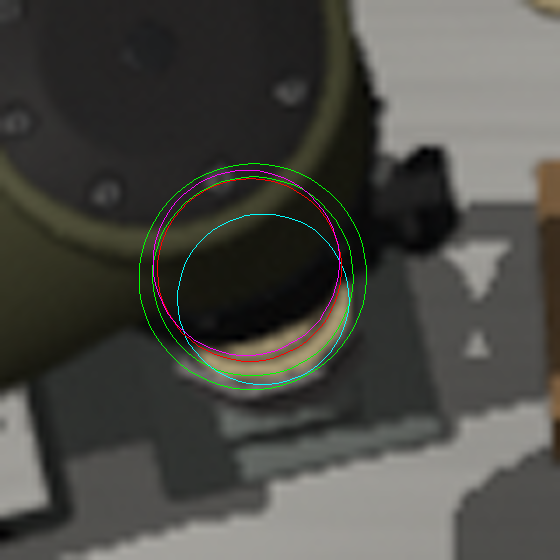

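```bash
python3 - <<'E'
from h import *
p=get_obs()['ee_pos'];print(p)
T=(.5549,.0854)
C=[(*T,.132,.038,(0,255,0)),(*T,.132,.0335,(0,255,0)),(*p[:2],p[2]+.002,.03,(0,0,255))]
overlay('top9.png','top',C,(270,235,305,260),20)
overlay('top9b.png','top',[],(270,235,305,260),20)
overlay('side9.png','side',[],(300,180,350,225),14)
E
python3 -c "
import cv2,numpy as np
a=cv2.imread('pics/top9.png');b=cv2.imread('pics/top9b.png');cv2.imwrite('pics/top9c.png',cv2.resize(np.vstack([a,b]),None,fx=.6,fy=.6))"
```

```text
[0.55332528 0.08470634 0.16239192]
```

View pics/top9c.png

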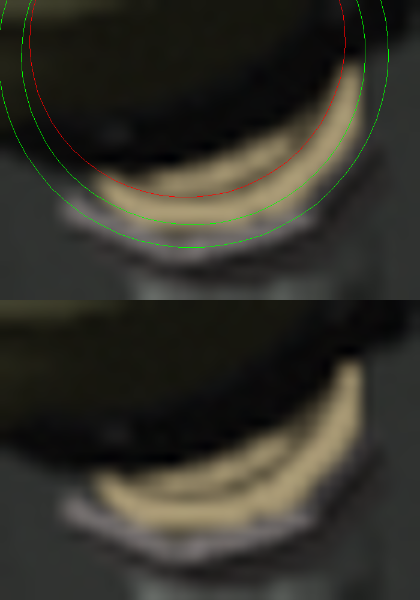

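View pics/side9.png

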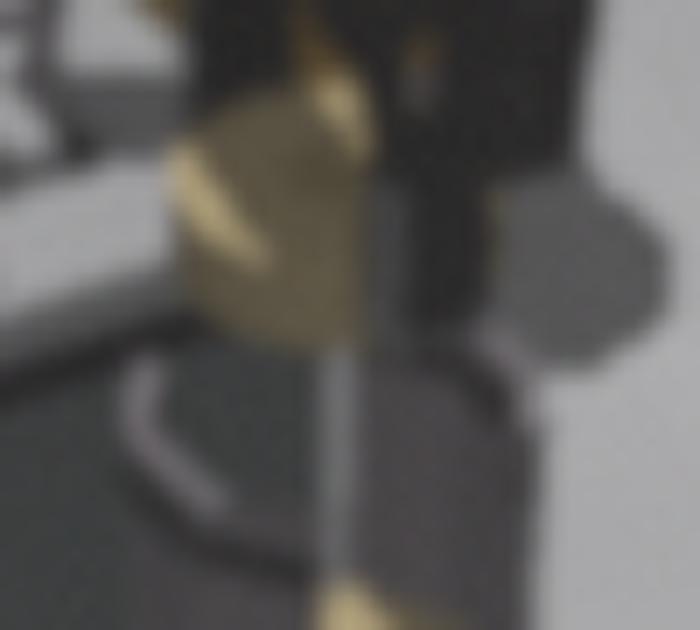

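The tube is at about (0.554, 0.085) and the held puck is concentric to within about 1 mm in both views. Lowering it.

```bash
python3 -m crank '{"claw":[0,0,0,0],"dp":[[0,0,-15],[0,0,-30],[0,0,-45],[0,0,-55]],"rotation":[[0,0,0],[0,0,0],[0,0,0],[0,0,0]]}'; python3 -m crank '{"claw":[0,0,0,0,0],"dp":[[0,0,-12],[0,0,-24],[0,0,-30],[0,0,-34],[0,0,-34]],"rotation":[[0,0,0],[0,0,0],[0,0,0],[0,0,0],[0,0,0]]}'
```

```text
clock: 14.7
ee_pos: [0.5528, 0.0848, 0.1044]
tool_rot: [3.141, 0.003, 0.223]
wrist_force: [-0.2, -0.4, -0.3]
finger_gap: 0.0582
clock: 15.2
ee_pos: [0.5537, 0.085, 0.0728]
tool_rot: [3.141, 0.001, 0.223]
wrist_force: [0.8, 0.2, -0.9]
finger_gap: 0.0584
```

```bash
python3 -m crank '{"claw":[0,0,0.7,0.7,0.7,0.7,0.7,0.7],"dp":[[0,0,-4],[0,0,-4],[0,0,-4],[0,0,-4],[0,0,-4],[0,0,30],[0,0,70],[0,0,100]],"rotation":[[0,0,0],[0,0,0],[0,0,0],[0,0,0],[0,0,0],[0,0,0],[0,0,0],[0,0,0]]}'; python3 - <<'E'
from h import *
overlay('side10.png','side',[],(270,140,390,260),5)
E
```

```text
clock: 16.0
ee_pos: [0.5543, 0.085, 0.1761]
tool_rot: [3.141, -0.002, 0.223]
wrist_force: [-0.1, 0.1, 1.0]
finger_gap: 0.0727
```

View pics/side10.png

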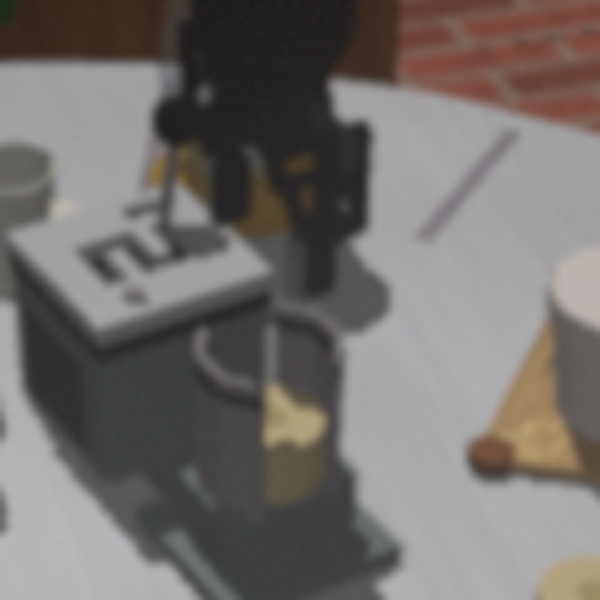

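The second layer lies flat in the tube: top face at (293,415), two pucks visible through the window. Next is puck F at (0.696, -0.0265).

```bash
python3 -m crank '{"claw":[0.7,0.7,0.7,1,1,1,1,1,1],"dp":[[35,-28,0],[71,-55,0],[106,-83,0],[142,-111.5,0],[142,-111.5,-30],[142,-111.5,-70],[142,-111.5,-115],[142,-111.5,-115],[142,-111.5,-115]],"rotation":[[0,0,0],[0,0,0],[0,0,0],[0,0,0],[0,0,0],[0,0,0],[0,0,0],[0,0,0],[0,0,0]]}'; python3 - <<'E'
from h import *
p=get_obs()['ee_pos']; print(p)
C=[(*p[:2],.018,.03,(0,0,255))]
overlay('side11.png','side',C,(340,200,440,300),6)
for q in pucks(get_image('top')): print(q)
E
```

```text
clock: 16.95
ee_pos: [0.6958, -0.0268, 0.0587]
tool_rot: [3.14, 0.001, 0.224]
wrist_force: [0.9, -1.2, 1.9]
finger_gap: 0.0852
[ 0.69576914 -0.02677456  0.05871192]
(np.int32(177), [144.1, 226.3], [0.6005, 0.4522, 0.018])
(np.int32(856), [338.4, 245.6], [0.5527, -0.0415, 0.018])
(np.int32(311), [290.2, 242.0], [0.5616, 0.0805, 0.018])
(np.int32(470), [471.3, 277.0], [0.4746, -0.3751, 0.018])
(np.int32(380), [358.3, 289.0], [0.4434, -0.0914, 0.018])
(np.int32(471), [448.4, 321.7], [0.3629, -0.3153, 0.018])
```

View pics/side11.png

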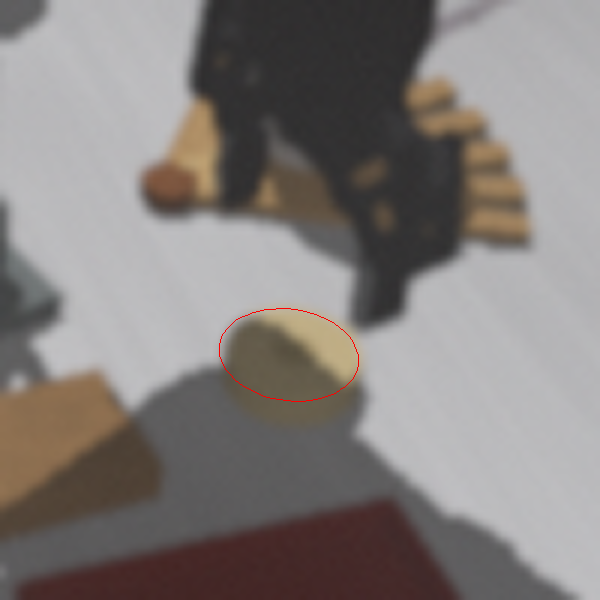

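The overlay matches puck F (293,358) within 1 px. Descending and gripping.

```bash
python3 -m crank '{"claw":[1,1,1,1,0,0,0,0,0],"dp":[[0,0,-25],[0,0,-50],[0,0,-60.5],[0,0,-60.5],[0,0,-60.5],[0,0,-60.5],[0,0,-60.5],[0,0,-60.5],[0,0,-60.5]],"rotation":[[0,0,0],[0,0,0],[0,0,0],[0,0,0],[0,0,0],[0,0,0],[0,0,0],[0,0,0],[0,0,0]]}' 40
```

```text
clock: 17.95
ee_pos: [0.6975, -0.0263, 0.0008]
tool_rot: [3.141, -0.004, 0.224]
wrist_force: [0.6, 1.1, 6.2]
finger_gap: 0.0586
```

```bash
python3 -m crank '{"claw":[0,0,0,0,0],"dp":[[0,0,0],[0,0,30],[0,0,70],[0,0,120],[0,0,165]],"rotation":[[0,0,0],[0,0,0],[0,0,0],[0,0,0],[0,0,0]]}'
```

```text
clock: 18.45
ee_pos: [0.6957, -0.0266, 0.1657]
tool_rot: [3.141, -0.001, 0.223]
wrist_force: [1.4, -0.1, 0.5]
finger_gap: 0.0585
```

```bash
python3 -m crank '{"claw":[0,0,0,0,0,0,0],"dp":[[-36,28,4],[-72,56,4],[-108,84,4],[-142.5,112,4],[-142.5,112,4],[-142.5,112,4],[-142.5,112,4]],"rotation":[[0,0,0],[0,0,0],[0,0,0],[0,0,0],[0,0,0],[0,0,0],[0,0,0]]}'; cat > chk.py <<'E'
from h import *
import sys
t=sys.argv[1]
p=get_obs()['ee_pos']; print(p)
T=(.5540,.0852)
C=[(*T,.132,.038,(0,255,0)),(*p[:2],p[2]+.002,.03,(0,0,255))]
overlay(f'side{t}.png','side',C,(300,170,350,230),10)
overlay(f'top{t}.png','top',C,(265,225,315,265),16)
E
python3 chk.py 12
```

```text
clock: 19.15
ee_pos: [0.5538, 0.0853, 0.1672]
tool_rot: [3.142, -0.001, 0.223]
wrist_force: [-0.1, -0.5, -1.2]
finger_gap: 0.0583
[0.55377128 0.08534511 0.16721846]
```

View pics/side12.png

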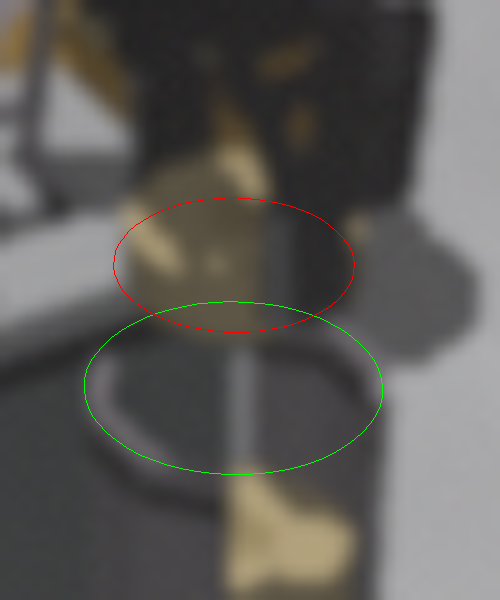

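View pics/top12.png

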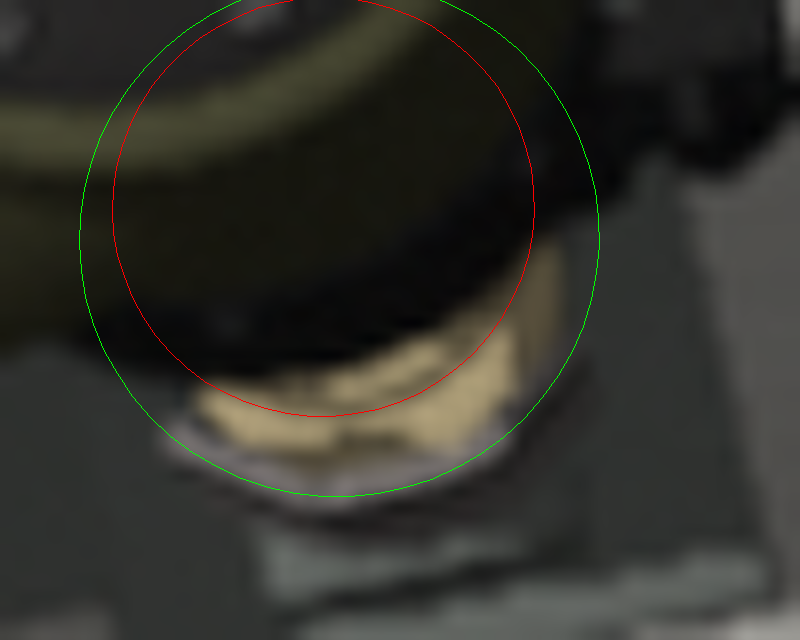

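In both views the held puck sits about 2–3 mm towards +x of the TCP, while the rim matches its circle. I'll shift by (-2.4, -0.5) and lower.

```bash
python3 -m crank '{"claw":[0,0,0,0,0,0,0,0],"dp":[[-2.4,-0.5,0],[-2.4,-0.5,-12],[-2.4,-0.5,-24],[-2.4,-0.5,-36],[-2.4,-0.5,-48],[-2.4,-0.5,-60],[-2.4,-0.5,-72],[-2.4,-0.5,-72]],"rotation":[[0,0,0],[0,0,0],[0,0,0],[0,0,0],[0,0,0],[0,0,0],[0,0,0],[0,0,0]]}'
```

```text
clock: 20.05
ee_pos: [0.5501, 0.0849, 0.0923]
tool_rot: [3.141, 0.003, 0.223]
wrist_force: [-0.1, 0.0, -0.3]
finger_gap: 0.0582
```

```bash
python3 -m crank '{"claw":[0,0,0.7,0.7,0.7,0.7,0.7,0.7],"dp":[[0,0,-4],[0,0,-4],[0,0,-4],[0,0,-4],[0,0,-4],[0,0,30],[0,0,70],[0,0,85]],"rotation":[[0,0,0],[0,0,0],[0,0,0],[0,0,0],[0,0,0],[0,0,0],[0,0,0],[0,0,0]]}'; python3 - <<'E'
from h import *
overlay('side13.png','side',[],(270,140,390,260),5)
E
```

```text
clock: 20.85
ee_pos: [0.5525, 0.0852, 0.1849]
tool_rot: [3.141, -0.007, 0.223]
wrist_force: [0.8, -1.1, 0.2]
finger_gap: 0.0722
```

View pics/side13.png

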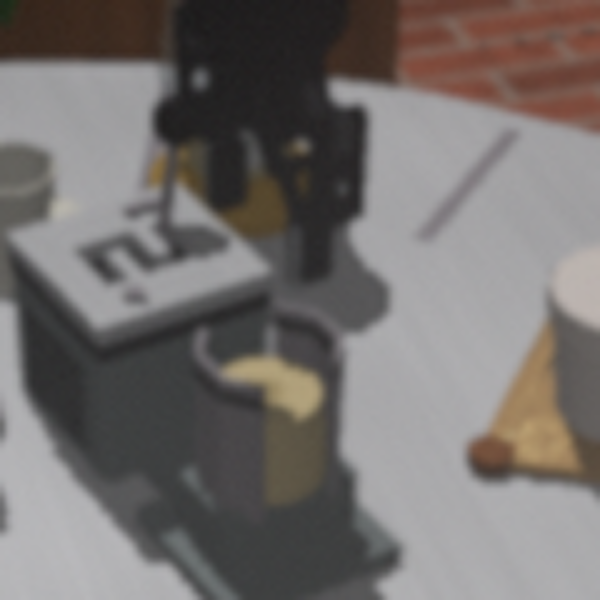

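Three pucks are stacked flat. Next is puck B at (0.446, -0.097).

```bash
python3 -m crank '{"claw":[0.7,0.7,0.7,1,1,1,1,1,1,1],"dp":[[-25,-43,0],[-50,-86,0],[-75,-129,0],[-100,-172,0],[-105.5,-181.5,-30],[-105.5,-181.5,-70],[-105.5,-181.5,-110],[-105.5,-181.5,-115],[-105.5,-181.5,-115],[-105.5,-181.5,-115]],"rotation":[[0,0,0],[0,0,0],[0,0,0],[0,0,0],[0,0,0],[0,0,0],[0,0,0],[0,0,0],[0,0,0],[0,0,0]]}'; python3 - <<'E'
from h import *
p=get_obs()['ee_pos']; print(p)
C=[(*p[:2],.018,.03,(0,0,255))]
overlay('side14.png','side',C,(250,240,350,340),6)
overlay('top14.png','top',C,(310,250,410,330),6)
E
```

```text
clock: 21.9
ee_pos: [0.4468, -0.0964, 0.0672]
tool_rot: [3.14, -0.003, 0.224]
wrist_force: [-0.3, 0.2, 1.0]
finger_gap: 0.0855
[ 0.44680427 -0.09638943  0.06722444]
```

View pics/side14.png

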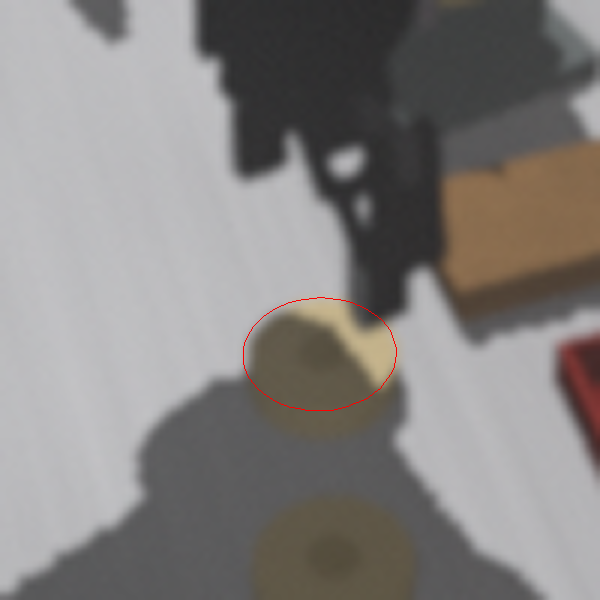

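View pics/top14.png

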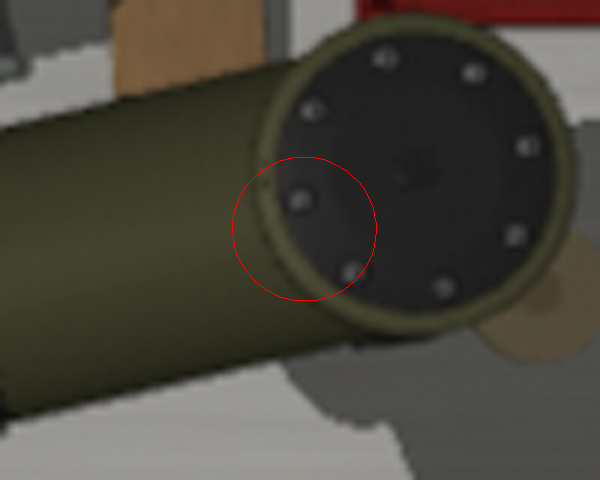

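The overlay matches puck B (323,356) within 1 px. I'll add 1.5 mm in x, then descend and grip.

```bash
python3 -m crank '{"claw":[1,1,1,1,0,0,0,0,0],"dp":[[1.5,0,-25],[1.5,0,-50],[1.5,0,-68],[1.5,0,-68],[1.5,0,-68],[1.5,0,-68],[1.5,0,-68],[1.5,0,-68],[1.5,0,-68]],"rotation":[[0,0,0],[0,0,0],[0,0,0],[0,0,0],[0,0,0],[0,0,0],[0,0,0],[0,0,0],[0,0,0]]}' 40
```

```text
clock: 22.9
ee_pos: [0.4486, -0.0963, -0.0008]
tool_rot: [3.141, -0.004, 0.224]
wrist_force: [-1.9, 1.9, 5.8]
finger_gap: 0.0587
```

```bash
python3 -m crank '{"claw":[0,0,0,0,0,0],"dp":[[0,0,0],[0,0,30],[0,0,70],[0,0,120],[0,0,170],[0,0,170]],"rotation":[[0,0,0],[0,0,0],[0,0,0],[0,0,0],[0,0,0],[0,0,0]]}'
```

```text
clock: 23.5
ee_pos: [0.4502, -0.0969, 0.1758]
tool_rot: [3.138, -0.014, 0.223]
wrist_force: [0.9, -0.8, -1.1]
finger_gap: 0.0582
```

```bash
python3 -m crank '{"claw":[0,0,0,0,0,0,0],"dp":[[26,45,0],[52,90,0],[78,135,0],[105,181.5,0],[105,181.5,0],[105,181.5,0],[105,181.5,0]],"rotation":[[0,0,0],[0,0,0],[0,0,0],[0,0,0],[0,0,0],[0,0,0],[0,0,0]]}'; python3 chk.py 15
```

```text
clock: 24.2
ee_pos: [0.5517, 0.0848, 0.1669]
tool_rot: [3.141, 0.0, 0.223]
wrist_force: [-0.6, -0.9, 0.1]
finger_gap: 0.0589
[0.55174648 0.0848035  0.16687921]
```

View pics/side15.png

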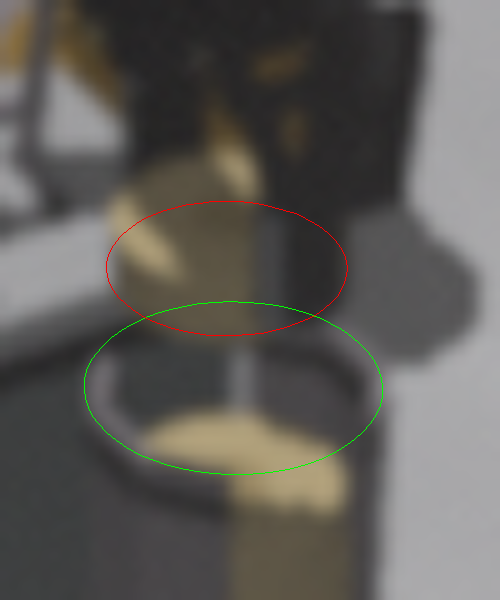

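View pics/top15.png

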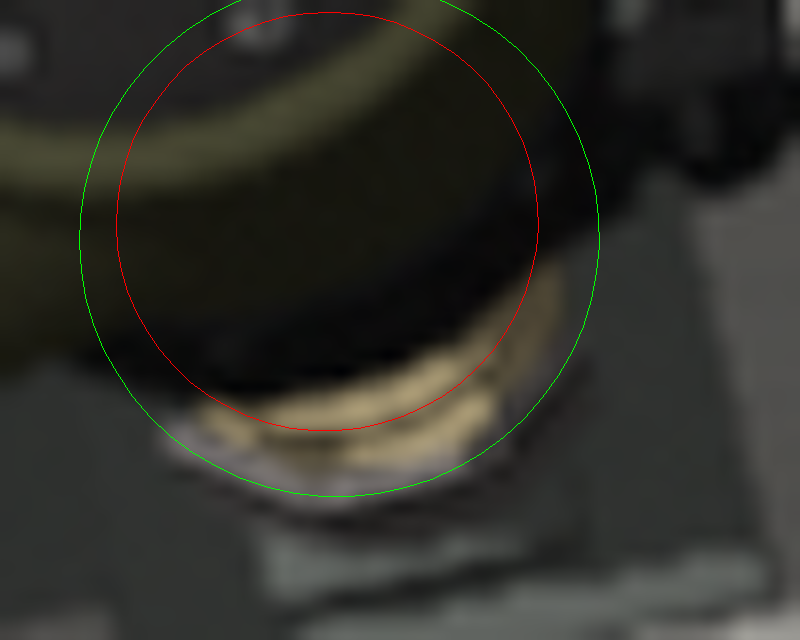

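The held puck is centred on the TCP and sits about 1.5–2 mm to -x of the tube axis. Shifting +1.5 mm and lowering.

```bash
python3 -m crank '{"claw":[0,0,0,0,0,0,0,0],"dp":[[1.7,0.4,0],[1.7,0.4,-12],[1.7,0.4,-24],[1.7,0.4,-36],[1.7,0.4,-46],[1.7,0.4,-55],[1.7,0.4,-58],[1.7,0.4,-58]],"rotation":[[0,0,0],[0,0,0],[0,0,0],[0,0,0],[0,0,0],[0,0,0],[0,0,0],[0,0,0]]}'
```

```text
clock: 25.1
ee_pos: [0.5535, 0.0854, 0.1082]
tool_rot: [3.141, 0.001, 0.223]
wrist_force: [-0.2, -0.2, -0.8]
finger_gap: 0.0584
```

```bash
python3 -m crank '{"claw":[0,0,0.7,0.7,0.7,0.7,0.7,0.7],"dp":[[0,0,-3],[0,0,-3],[0,0,-3],[0,0,-3],[0,0,-3],[0,0,30],[0,0,70],[0,0,70]],"rotation":[[0,0,0],[0,0,0],[0,0,0],[0,0,0],[0,0,0],[0,0,0],[0,0,0],[0,0,0]]}'; python3 - <<'E'
from h import *
overlay('side16.png','side',[],(270,140,390,260),5)
d=get_image('top')
for q in pucks(d): print(q)
E
```

```text
clock: 25.9
ee_pos: [0.5562, 0.0857, 0.1859]
tool_rot: [3.141, -0.011, 0.223]
wrist_force: [-0.3, -0.2, 0.5]
finger_gap: 0.0724
(np.int32(597), [252.9, 163.7], [0.7638, 0.1779, 0.018])
(np.int32(289), [338.0, 228.3], [0.597, -0.0407, 0.018])
(np.int32(132), [145.6, 227.6], [0.5972, 0.4481, 0.018])
(np.int32(123), [335.9, 253.6], [0.5324, -0.0352, 0.018])
(np.int32(465), [471.3, 277.0], [0.4747, -0.3752, 0.018])
(np.int32(363), [401.1, 297.0], [0.4239, -0.1984, 0.018])
(np.int32(479), [448.1, 321.8], [0.3629, -0.3147, 0.018])
```

View pics/side16.png

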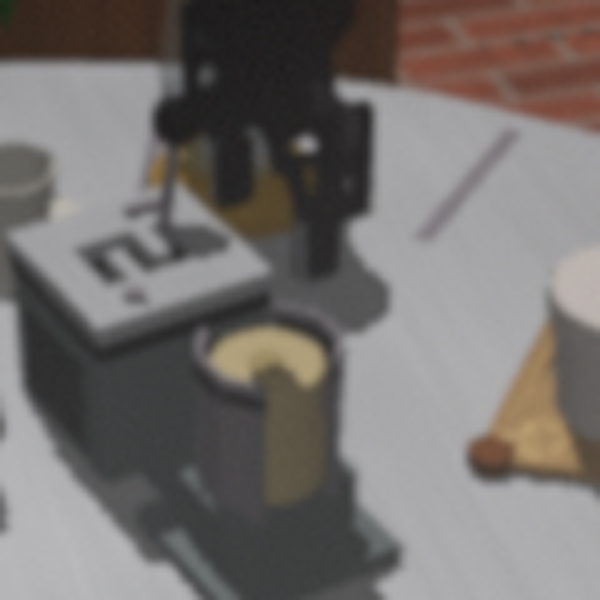

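The fourth puck lies flat just under the rim, at the dark band. Next are the leftovers, starting with puck C (0.4225, -0.195).

```bash
python3 -m crank '{"claw":[0.7,0.7,0.7,1,1,1,1,1,1,1],"dp":[[-22,-46,0],[-44,-92,0],[-66,-138,0],[-88,-184,0],[-110,-230,0],[-131.7,-279,0],[-131.7,-280,-45],[-131.7,-280,-90],[-131.7,-280,-115],[-131.7,-280,-115]],"rotation":[[0,0,0],[0,0,0],[0,0,0],[0,0,0],[0,0,0],[0,0,0],[0,0,0],[0,0,0],[0,0,0],[0,0,0]]}'; cat > ov.py <<'E'
from h import *
import sys
t,x0,y0,x1,y1=sys.argv[1],*map(int,sys.argv[2:6])
p=get_obs()['ee_pos']; print(p)
C=[(*p[:2],.018,.03,(0,0,255))]
overlay(f'side{t}.png','side',C,(x0,y0,x1,y1),6)
E
python3 ov.py 17 250 270 350 370
```

```text
clock: 27.0
ee_pos: [0.4185, -0.1941, 0.0586]
tool_rot: [-3.138, 0.008, 0.222]
wrist_force: [0.3, 0.1, -0.5]
finger_gap: 0.0853
[ 0.41848745 -0.19411184  0.0585606 ]
```

View pics/side17.png

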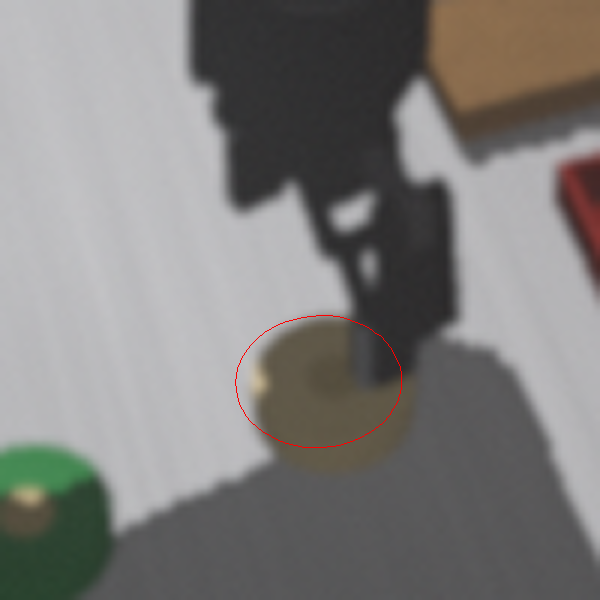

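Puck C (335,380) is about 5 mm to +x of the arm, which is still settling. Correcting by +2 mm beyond the command, descending and gripping.

```bash
python3 -m crank '{"claw":[1,1,1,1,1,0,0,0,0,0],"dp":[[2,0,0],[2,0,-25],[2,0,-50],[2,0,-61],[2,0,-61],[2,0,-61],[2,0,-61],[2,0,-61],[2,0,-61],[2,0,-61]],"rotation":[[0,0,0],[0,0,0],[0,0,0],[0,0,0],[0,0,0],[0,0,0],[0,0,0],[0,0,0],[0,0,0],[0,0,0]]}' 40
```

```text
clock: 28.05
ee_pos: [0.4254, -0.1948, 0.0052]
tool_rot: [3.14, -0.003, 0.224]
wrist_force: [-1.1, 2.1, 6.2]
finger_gap: 0.0578
```

```bash
python3 -m crank '{"claw":[0.8,0.8,0.8,0.8,0,0,0,0,0],"dp":[[0,0,0],[0,0,0],[0,0,-6],[0,0,-6],[0,0,-6],[0,0,-6],[0,0,-6],[0,0,-6],[0,0,-6]],"rotation":[[0,0,0],[0,0,0],[0,0,0],[0,0,0],[0,0,0],[0,0,0],[0,0,0],[0,0,0],[0,0,0]]}' 40
python3 - <<'E'
from h import *
d=get_image('top')
hsv=cv2.cvtColor(d['frame'],cv2.COLOR_RGB2HSV)
m=cv2.inRange(hsv,(0,120,60),(8,255,255))|cv2.inRange(hsv,(172,120,60),(180,255,255))
n,l,s,c=cv2.connectedComponentsWithStats(m);i=1+np.argmax(s[1:,4]);print(s[i],c[i])
save(d,'top18.png',(350,170,460,270),7)
E
```

```text
clock: 28.95
ee_pos: [0.4241, -0.1945, -0.0031]
tool_rot: [3.141, -0.0, 0.223]
wrist_force: [-0.3, -0.8, 1.2]
finger_gap: 0.0589
[ 369  190   54   64 3097] [396.00968679 222.28285438]
```

View pics/top18.png

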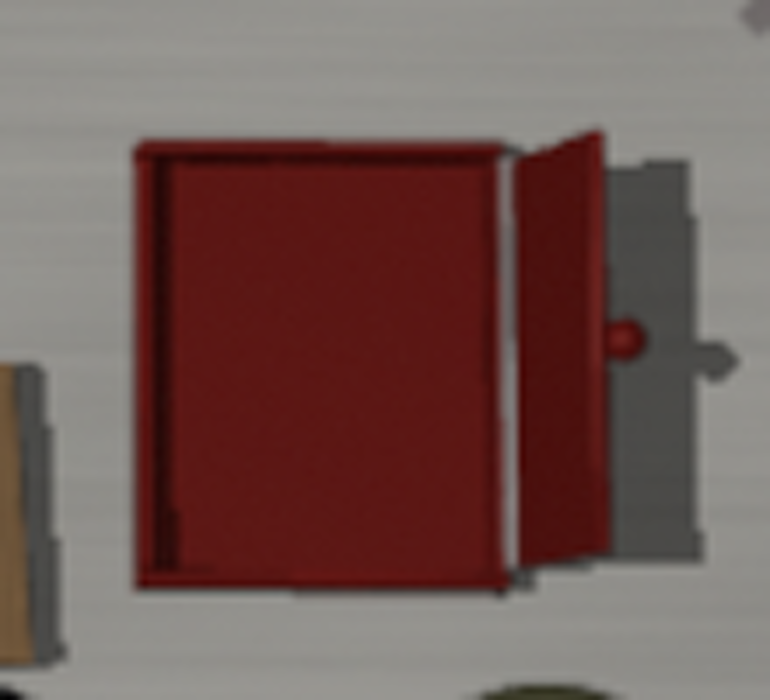

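The dish is axis-aligned, centred on px (396,222), about (0.614, -0.184), with the flap at its right. Placing puck C at (0.577, -0.182).

```bash
python3 -m crank '{"claw":[0,0,0,0,0,0,0,0,0,0],"dp":[[0,0,30],[0,0,70],[40,3,90],[85,7,90],[130,10,90],[153,12.5,90],[153,12.5,70],[153,12.5,40],[153,12.5,16],[153,12.5,12]],"rotation":[[0,0,0],[0,0,0],[0,0,-8],[0,0,-12.8],[0,0,-12.8],[0,0,-12.8],[0,0,-12.8],[0,0,-12.8],[0,0,-12.8],[0,0,-12.8]]}'
python3 ov.py 19 330 260 440 350
```

```text
clock: 30.0
ee_pos: [0.5742, -0.1815, 0.0043]
tool_rot: [-3.14, 0.007, -0.001]
wrist_force: [-0.7, 0.0, -1.8]
finger_gap: 0.0589
[ 0.5742379  -0.18150213  0.00432632]
```

View pics/side19.png

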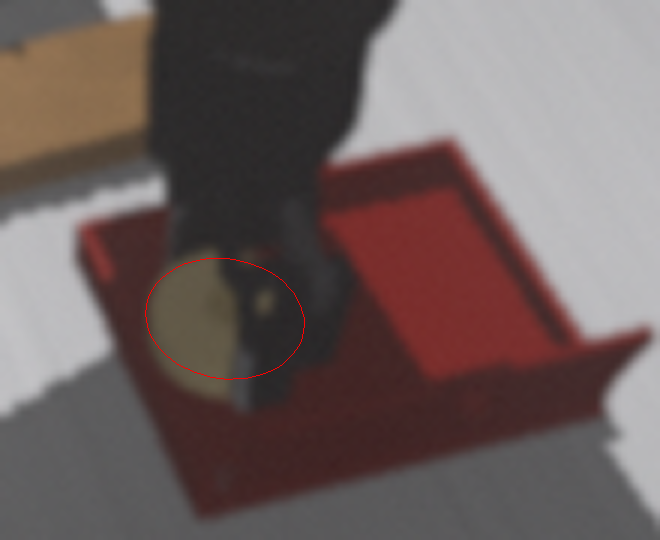

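The puck is inside the dish (215,320). Releasing with a moderate opening and rising.

```bash
python3 -m crank '{"claw":[0,0.65,0.65,0.65,0.65,0.65,0.65],"dp":[[0,0,0],[0,0,0],[0,0,0],[0,0,0],[0,0,40],[0,0,90],[0,0,120]],"rotation":[[0,0,0],[0,0,0],[0,0,0],[0,0,0],[0,0,0],[0,0,0],[0,0,0]]}'
python3 - <<'E'
from h import *
d=get_image('side');save(d,'side20.png',(240,190,420,440),3)
for q in pucks(d): print(q)
for q in pucks(get_image('top')): print(q)
print(get_obs()['ee_pos'])
E
```

```text
clock: 30.75
ee_pos: [0.5781, -0.1826, 0.1338]
tool_rot: [3.14, -0.005, 0.0]
wrist_force: [1.0, -0.4, 0.9]
finger_gap: 0.0705
(np.int32(248), [323.8, 211.6], [0.602, 0.2201, 0.018])
(np.int32(629), [341.8, 274.2], [0.5621, -0.0467, 0.018])
(np.int32(294), [367.1, 309.9], [0.5774, -0.1746, 0.018])
(np.int32(682), [359.7, 400.7], [0.4772, -0.381, 0.018])
(np.int32(768), [256.9, 167.7], [0.7533, 0.1677, 0.018])
(np.int32(124), [145.1, 227.6], [0.5972, 0.4493, 0.018])
(np.int32(263), [281.6, 243.1], [0.5587, 0.102, 0.018])
(np.int32(229), [392.1, 240.2], [0.5671, -0.1773, 0.018])
(np.int32(237), [348.1, 250.2], [0.5411, -0.066, 0.018])
(np.int32(369), [473.4, 276.3], [0.4764, -0.3806, 0.018])
[ 0.57967424 -0.18272659  0.13604471]
```

View pics/side20.png

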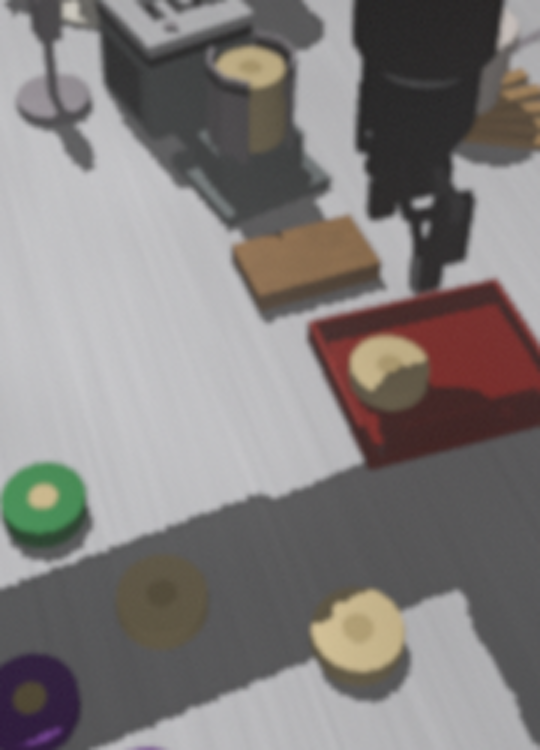

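Puck C lies flat in the dish (388,372). Next is puck E at about (0.476, -0.378).

```bash
python3 -m crank '{"claw":[0.65,0.65,0.65,0.65,1,1,1,1,1],"dp":[[-23,-44,5],[-46,-88,5],[-69,-132,5],[-92,-176,5],[-101,-196,0],[-101,-196,-35],[-101,-196,-65],[-101,-196,-65],[-101,-196,-65]],"rotation":[[0,0,0],[0,0,0],[0,0,0],[0,0,0],[0,0,0],[0,0,0],[0,0,0],[0,0,0],[0,0,0]]}'
python3 ov.py 21 310 350 410 450
```

```text
clock: 31.75
ee_pos: [0.4759, -0.3782, 0.0644]
tool_rot: [3.141, 0.001, 0.0]
wrist_force: [0.7, -0.3, 0.8]
finger_gap: 0.0851
[ 0.47588487 -0.37819369  0.06436668]
```

View pics/side21.png

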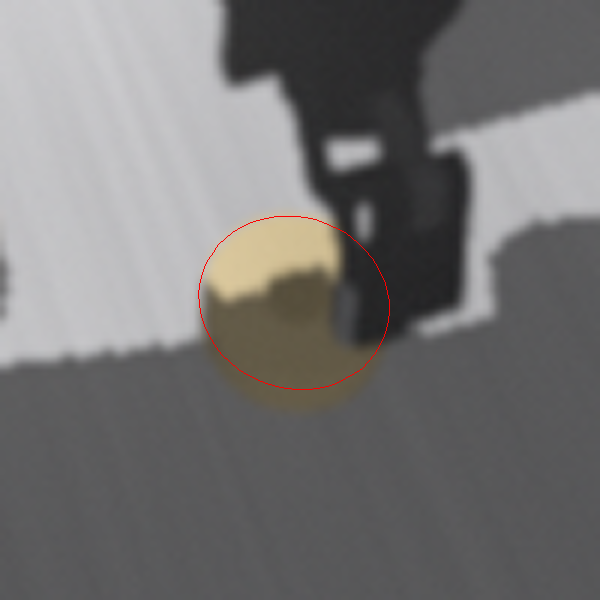

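Good alignment with puck E (296,300). Descending, gripping and lifting.

```bash
python3 -m crank '{"claw":[1,1,1,1,0,0,0,0,0,0],"dp":[[1,0,-25],[1,0,-50],[1,0,-67],[1,0,-67],[1,0,-67],[1,0,-67],[1,0,-67],[1,0,-67],[1,0,-67],[1,0,-67]],"rotation":[[0,0,0],[0,0,0],[0,0,0],[0,0,0],[0,0,0],[0,0,0],[0,0,0],[0,0,0],[0,0,0],[0,0,0]]}' 40; python3 -m crank '{"claw":[0,0,0,0,0],"dp":[[0,0,30],[0,0,70],[0,0,110],[0,0,130],[0,0,130]],"rotation":[[0,0,0],[0,0,0],[0,0,0],[0,0,0],[0,0,0]]}'
```

```text
clock: 32.8
ee_pos: [0.4786, -0.3788, -0.0001]
tool_rot: [3.139, -0.004, 0.001]
wrist_force: [-0.6, 1.5, 6.5]
finger_gap: 0.0581
clock: 33.3
ee_pos: [0.4788, -0.3792, 0.1325]
tool_rot: [3.137, -0.008, 0.0]
wrist_force: [-0.7, -0.0, -0.3]
finger_gap: 0.0582
```

```bash
python3 -m crank '{"claw":[0,0,0,0,0,0,0,0,0,0],"dp":[[30,33,0],[60,66,0],[90,99,0],[120,133,0],[150,167,0],[174,194.5,0],[174,194.5,-20],[174,194.5,-55],[174,194.5,-90],[174,194.5,-100]],"rotation":[[0,0,0],[0,0,0],[0,0,0],[0,0,0],[0,0,0],[0,0,0],[0,0,0],[0,0,0],[0,0,0],[0,0,0]]}'
python3 -m crank '{"claw":[0,0,0],"dp":[[0,0,-15],[0,0,-19],[0,0,-19]],"rotation":[[0,0,0],[0,0,0],[0,0,0]]}'
python3 ov.py 22 330 260 440 350
```

```text
clock: 34.3
ee_pos: [0.6479, -0.1827, 0.021]
tool_rot: [-3.14, 0.008, -0.0]
wrist_force: [-0.6, 0.7, -1.8]
finger_gap: 0.0586
clock: 34.6
ee_pos: [0.6512, -0.1837, 0.0083]
tool_rot: [3.141, -0.001, -0.0]
wrist_force: [0.4, 0.5, -0.2]
finger_gap: 0.0585
[ 0.65121369 -0.18370066  0.0083414 ]
```

View pics/side22.png

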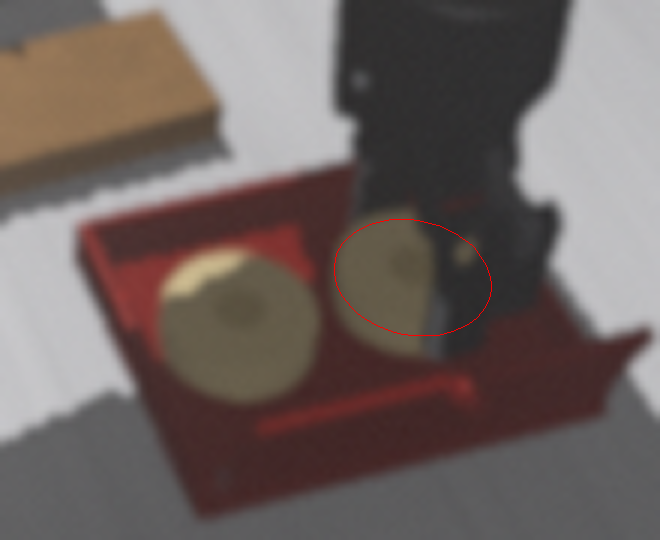

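Puck E is beside puck C with clear space between them. Lowering 3 mm more, releasing and rising.

```bash
python3 -m crank '{"claw":[0,0,0.65,0.65,0.65,0.65,0.65,0.65],"dp":[[0,0,-3],[0,0,-3],[0,0,-3],[0,0,-3],[0,0,-3],[0,0,40],[0,0,90],[0,0,122]],"rotation":[[0,0,0],[0,0,0],[0,0,0],[0,0,0],[0,0,0],[0,0,0],[0,0,0],[0,0,0]]}'
python3 - <<'E'
from h import *
d=get_image('side');save(d,'side23.png',(230,220,430,440),3)
for q in pucks(d): print(q)
for q in pucks(get_image('top')): print(q)
print(get_obs()['ee_pos'])
E
```

```text
clock: 35.45
ee_pos: [0.6518, -0.184, 0.1342]
tool_rot: [3.14, -0.004, 0.0]
wrist_force: [1.0, -0.2, 0.1]
finger_gap: 0.0702
(np.int32(251), [323.8, 211.6], [0.602, 0.2204, 0.018])
(np.int32(303), [377.1, 222.8], [0.731, 0.123, 0.018])
(np.int32(609), [341.3, 274.7], [0.5603, -0.0479, 0.018])
(np.int32(296), [396.0, 303.7], [0.6487, -0.177, 0.018])
(np.int32(439), [369.4, 312.3], [0.5796, -0.1828, 0.018])
(np.int32(710), [254.4, 166.9], [0.7554, 0.1741, 0.018])
(np.int32(324), [392.7, 210.0], [0.6444, -0.1798, 0.018])
(np.int32(141), [347.5, 231.2], [0.5896, -0.0647, 0.018])
(np.int32(144), [146.2, 227.6], [0.5972, 0.4467, 0.018])
(np.int32(437), [394.5, 236.6], [0.5763, -0.1836, 0.018])
(np.int32(377), [283.7, 240.6], [0.565, 0.0968, 0.018])
[ 0.65359022 -0.18434885  0.13745627]
```

View pics/side23.png

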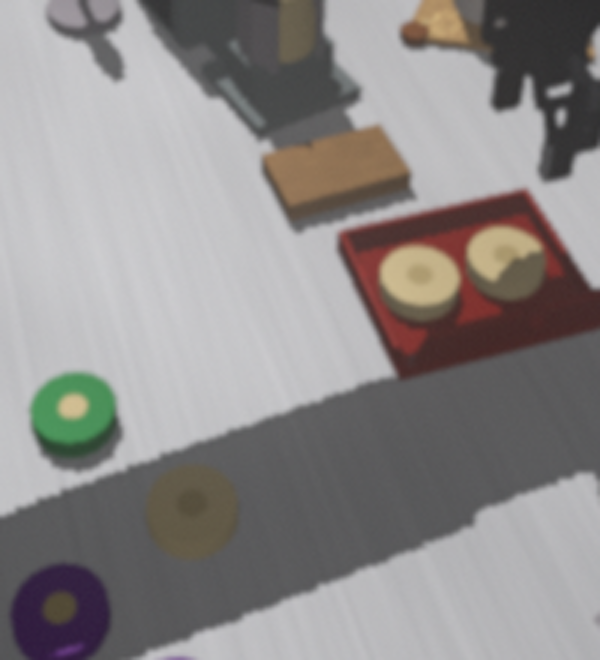

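Both pucks lie flat in the dish, at (420,275) and (505,255) in the crop. The last loose puck, D, is still at (0.364, -0.317).

```bash
python3 -m crank '{"claw":[0.65,0.65,0.65,0.65,0.65,1,1,1,1,1],"dp":[[-41,-19,0],[-82,-38,0],[-123,-57,0],[-164,-76,0],[-205,-95,0],[-246,-114,0],[-287,-133,-10],[-287,-133,-40],[-287,-133,-70],[-287,-133,-70]],"rotation":[[0,0,0],[0,0,0],[0,0,0],[0,0,0],[0,0,0],[0,0,0],[0,0,0],[0,0,0],[0,0,0],[0,0,0]]}'
python3 -m crank '{"claw":[1,1],"dp":[[0,0,0],[0,0,0]],"rotation":[[0,0,0],[0,0,0]]}'
python3 ov.py 24 240 335 350 445
```

```text
clock: 36.55
ee_pos: [0.3611, -0.3152, 0.0553]
tool_rot: [-3.138, 0.006, -0.001]
wrist_force: [-0.1, -0.2, -0.4]
finger_gap: 0.0853
clock: 36.75
ee_pos: [0.365, -0.317, 0.0617]
tool_rot: [3.14, -0.002, 0.001]
wrist_force: [-0.3, 0.5, 0.5]
finger_gap: 0.0851
[ 0.36496131 -0.31695837  0.06165745]
```

View pics/side24.png

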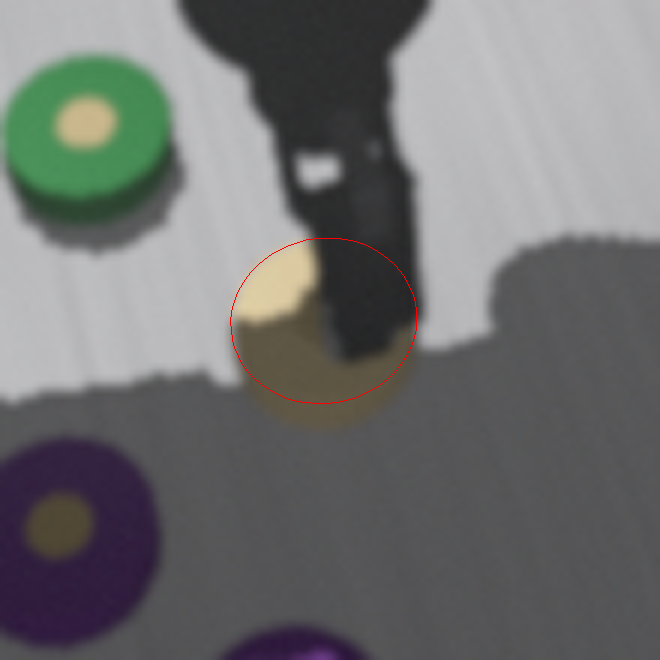

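Aligned with puck D (323,320). Descending, gripping and lifting.

```bash
python3 -m crank '{"claw":[1,1,1,1,0,0,0,0,0,0],"dp":[[0,0,-25],[0,0,-50],[0,0,-62.5],[0,0,-62.5],[0,0,-62.5],[0,0,-62.5],[0,0,-62.5],[0,0,-62.5],[0,0,-62.5],[0,0,-62.5]],"rotation":[[0,0,0],[0,0,0],[0,0,0],[0,0,0],[0,0,0],[0,0,0],[0,0,0],[0,0,0],[0,0,0],[0,0,0]]}' 40; python3 -m crank '{"claw":[0,0,0,0,0],"dp":[[0,0,30],[0,0,70],[0,0,110],[0,0,130],[0,0,130]],"rotation":[[0,0,0],[0,0,0],[0,0,0],[0,0,0],[0,0,0]]}'
```

```text
clock: 37.8
ee_pos: [0.3653, -0.3172, -0.0006]
tool_rot: [3.14, -0.003, 0.0]
wrist_force: [-0.5, 1.2, 6.1]
finger_gap: 0.0584
clock: 38.3
ee_pos: [0.3655, -0.3174, 0.1317]
tool_rot: [3.138, -0.006, 0.0]
wrist_force: [-0.5, -0.5, -0.8]
finger_gap: 0.0584
```

```bash
python3 -m crank '{"claw":[0,0,0,0,0,0,0,0,0,0],"dp":[[40,25,0],[80,50,0],[120,76,0],[160,101,0],[195,123,0],[212,134,0],[212,134,-20],[212,134,-50],[212,134,-80],[212,134,-90]],"rotation":[[0,0,0],[0,0,0],[0,0,0],[0,0,0],[0,0,0],[0,0,0],[0,0,0],[0,0,0],[0,0,0],[0,0,0]]}'
python3 -m crank '{"claw":[0,0,0],"dp":[[0,0,-5],[0,0,-10],[0,0,-10]],"rotation":[[0,0,0],[0,0,0],[0,0,0]]}'
python3 ov.py 25 330 260 440 350
```

```text
clock: 39.3
ee_pos: [0.5733, -0.1819, 0.0324]
tool_rot: [-3.14, 0.007, -0.001]
wrist_force: [-0.5, 0.9, -1.3]
finger_gap: 0.0586
clock: 39.6
ee_pos: [0.5763, -0.1826, 0.028]
tool_rot: [3.141, -0.001, 0.0]
wrist_force: [-0.4, -1.0, -0.5]
finger_gap: 0.0587
[ 0.57634753 -0.18256678  0.02795283]
```

View pics/side25.png

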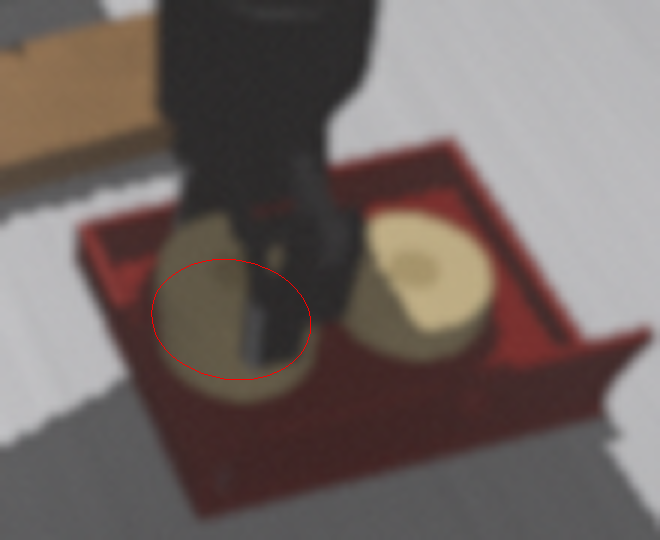

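Puck D is directly above puck C. Lowering, releasing and rising.

```bash
python3 -m crank '{"claw":[0,0,0.65,0.65,0.65,0.65,0.65,0.65],"dp":[[0,0,-3],[0,0,-3],[0,0,-3],[0,0,-3],[0,0,-3],[0,0,40],[0,0,90],[0,0,140]],"rotation":[[0,0,0],[0,0,0],[0,0,0],[0,0,0],[0,0,0],[0,0,0],[0,0,0],[0,0,0]]}'
python3 - <<'E'
from h import *
d=get_image('side');save(d,'side26.png',(230,180,430,380),3)
print(get_obs()['ee_pos'])
for n in('top','side'):
    get_image(n);print(landmark_of(n,'knob'))
E
```

```text
clock: 40.45
ee_pos: [0.5755, -0.1826, 0.1689]
tool_rot: [3.141, 0.001, 0.0]
wrist_force: [0.9, 0.3, 0.4]
finger_gap: 0.0701
[ 0.57867764 -0.1841681   0.1801896 ]
[{'location': [0.554, 0.2589, 0.1646], 'score': 0.6}]
[{'location': [0.5562, 0.2592, 0.1676], 'score': 0.71}, {'location': [0.5366, 0.1573, 0.0019], 'score': 0.55}]
```

View pics/side26.png

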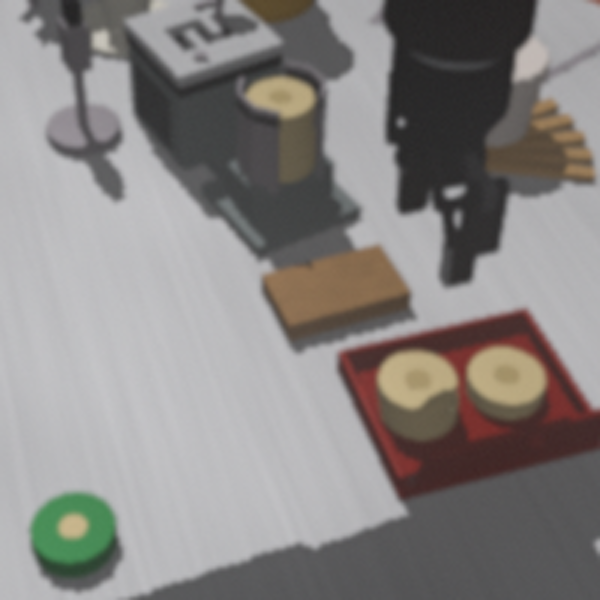

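The leftovers are in the dish: two stacked at (418,395) and one at (507,380). Now back to the knob at about (0.556, 0.259).

```bash
python3 -m crank '{"claw":[0.2,0.2,0.2,0.2,0.2,0.2,0.2,0.2,0.2,0.2],"dp":[[0,0,40],[0,40,75],[0,90,75],[0,140,75],[-5,190,75],[-10,240,75],[-15,290,75],[-19,340,75],[-21,390,75],[-21,442,75]],"rotation":[[0,0,0],[0,0,5],[0,0,12.8],[0,0,12.8],[0,0,12.8],[0,0,12.8],[0,0,12.8],[0,0,12.8],[0,0,12.8],[0,0,12.8]]}'
python3 -m crank '{"claw":[0.2,0.2,0.2],"dp":[[0,0,0],[0,0,0],[0,0,0]],"rotation":[[0,0,0],[0,0,0],[0,0,0]]}'
```

```text
clock: 41.7
ee_pos: [0.5539, 0.2561, 0.2405]
tool_rot: [3.141, 0.002, 0.224]
wrist_force: [0.7, 0.3, 0.5]
finger_gap: 0.0513
clock: 42.0
ee_pos: [0.5549, 0.2534, 0.2413]
tool_rot: [3.14, 0.001, 0.223]
wrist_force: [0.4, -0.9, 0.4]
finger_gap: 0.0513
```

```bash
python3 -m crank '{"claw":[0.2,0.2,0.2,0.2,0.2],"dp":[[1.5,4.5,-20],[1.5,4.5,-45],[1.5,4.5,-75],[1.5,4.5,-93],[1.5,4.5,-93]],"rotation":[[0,0,0],[0,0,0],[0,0,0],[0,0,0],[0,0,0]]}'; python3 -m crank '{"claw":[-0.5,-0.5,-0.5,-0.5,-0.5],"dp":[[0,0,0],[0,0,0],[0,0,0],[0,0,0],[0,0,0]],"rotation":[[0,0,0],[0,0,0],[0,0,0],[0,0,0],[0,0,0]]}' 25
```

```text
clock: 42.5
ee_pos: [0.5553, 0.2564, 0.1458]
tool_rot: [3.14, 0.005, 0.221]
wrist_force: [0.2, -0.3, -0.4]
finger_gap: 0.0513
clock: 43.0
ee_pos: [0.5572, 0.2589, 0.1511]
tool_rot: [-3.141, -0.003, 0.224]
wrist_force: [1.0, 0.1, 5.2]
finger_gap: 0.0286
```

```bash
python3 -m crank '{"claw":[-0.5,-0.5,-0.5,-0.5,-0.5,-0.5,-0.5],"dp":[[2.5,-10.8,0.8],[4.9,-21.5,1.5],[7.5,-32.5,1.5],[9.7,-42.5,0.8],[12,-53,-0.5],[12,-53,-0.5],[12,-53,-0.5]],"rotation":[[0,0,0],[0,0,0],[0,0,0],[0,0,0],[0,0,0],[0,0,0],[0,0,0]]}'
```

```text
clock: 43.7
ee_pos: [0.5687, 0.2047, 0.1488]
tool_rot: [3.14, 0.0, 0.223]
wrist_force: [2.0, 1.0, 3.6]
finger_gap: 0.0285
```

```bash
python3 -m crank '{"claw":[-0.5,-0.5,-0.5,-0.5,-0.5,-0.5],"dp":[[-10,-2.2,1.8],[-20,-4.4,3.4],[-30,-6.6,4.8],[-39,-8.6,5.4],[-39,-8.6,5.4],[-39,-8.6,5.4]],"rotation":[[0,0,0],[0,0,0],[0,0,0],[0,0,0],[0,0,0],[0,0,0]]}'
```

```text
clock: 44.3
ee_pos: [0.529, 0.1968, 0.1539]
tool_rot: [3.141, 0.001, 0.224]
wrist_force: [0.0, -1.8, 2.3]
finger_gap: 0.0282
```

```bash
python3 -m crank '{"claw":[-0.5,-0.5,-0.5,-0.5,-0.5,-0.5,-0.5],"dp":[[-2.2,9.8,1.2],[-4.4,19.5,2],[-7,31,2],[-9.3,41,1.2],[-11.3,50.7,0],[-11.3,50.7,0],[-11.3,50.7,0]],"rotation":[[0,0,0],[0,0,0],[0,0,0],[0,0,0],[0,0,0],[0,0,0],[0,0,0]]}'
```

```text
clock: 45.0
ee_pos: [0.5182, 0.249, 0.1546]
tool_rot: [-3.141, -0.001, 0.224]
wrist_force: [0.0, 0.2, 6.9]
finger_gap: 0.0284
```

```bash
python3 -m crank '{"claw":[-0.5,-0.5,-0.5,-0.5,-0.5,-0.5],"dp":[[-10,-2.3,-0.8],[-20,-4.6,-2],[-31,-7,-3.8],[-41,-9.3,-5.6],[-41,-9.3,-5.6],[-41,-9.3,-5.6]],"rotation":[[0,0,0],[0,0,0],[0,0,0],[0,0,0],[0,0,0],[0,0,0]]}'
```

```text
clock: 45.6
ee_pos: [0.4768, 0.2393, 0.1486]
tool_rot: [-3.141, 0.0, 0.224]
wrist_force: [-2.2, 1.3, 4.2]
finger_gap: 0.0282
```

```bash
python3 -m crank '{"claw":[-0.5,-0.5,-0.5,-0.5,-0.5,-0.5,-0.5,-0.5],"dp":[[2.2,-9.8,1.2],[4.4,-19.5,2],[7,-31,2],[9.3,-41,1.2],[11.5,-50.7,0],[12.5,-55,-0.5],[12.5,-55,-0.5],[12.5,-55,-0.5]],"rotation":[[0,0,0],[0,0,0],[0,0,0],[0,0,0],[0,0,0],[0,0,0],[0,0,0],[0,0,0]]}'
```

```text
clock: 46.4
ee_pos: [0.4898, 0.1849, 0.1483]
tool_rot: [-3.139, -0.001, 0.224]
wrist_force: [-2.4, 7.1, 5.8]
finger_gap: 0.0279
```

The force has risen to 7 N, so the lever is against the end wall of the run slot. Releasing.

```bash
python3 -m crank '{"claw":[0.2,0.2,0.2,0.2,0.2,0.2,0.2,0.2,0.2],"dp":[[0,0,0],[0,0,0],[0,0,0],[0,0,40],[0,0,90],[-30,0,130],[-80,0,130],[-120,0,130],[-120,0,130]],"rotation":[[0,0,0],[0,0,0],[0,0,0],[0,0,0],[0,0,0],[0,0,0],[0,0,0],[0,0,0],[0,0,0]]}'; python3 - <<'E'
from h import *
d=get_image('side');save(d,'side27.png',(230,130,430,330),4)
print(landmark_of('side','knob'))
d=get_image('top');save(d,'top27.png',(180,120,460,320),2.8)
print(landmark_of('top','knob'))
print(get_obs()['clock'],get_obs()['wrist_force'])
E
```

```text
clock: 47.3
ee_pos: [0.3673, 0.1832, 0.2797]
tool_rot: [-3.139, -0.003, 0.226]
wrist_force: [-0.2, 0.1, 0.5]
finger_gap: 0.0514
[{'location': [0.4882, 0.419, 0.0017], 'score': 0.72}, {'location': [0.4934, 0.1817, 0.1691], 'score': 0.48}, {'location': [0.5558, 0.0909, 0.0587], 'score': 0.36}]
[{'location': [0.4906, 0.1848, 0.1643], 'score': 0.63}]
47.5 [ 0.26243541  1.08706088 -0.69305404]
```

View pics/side27.png

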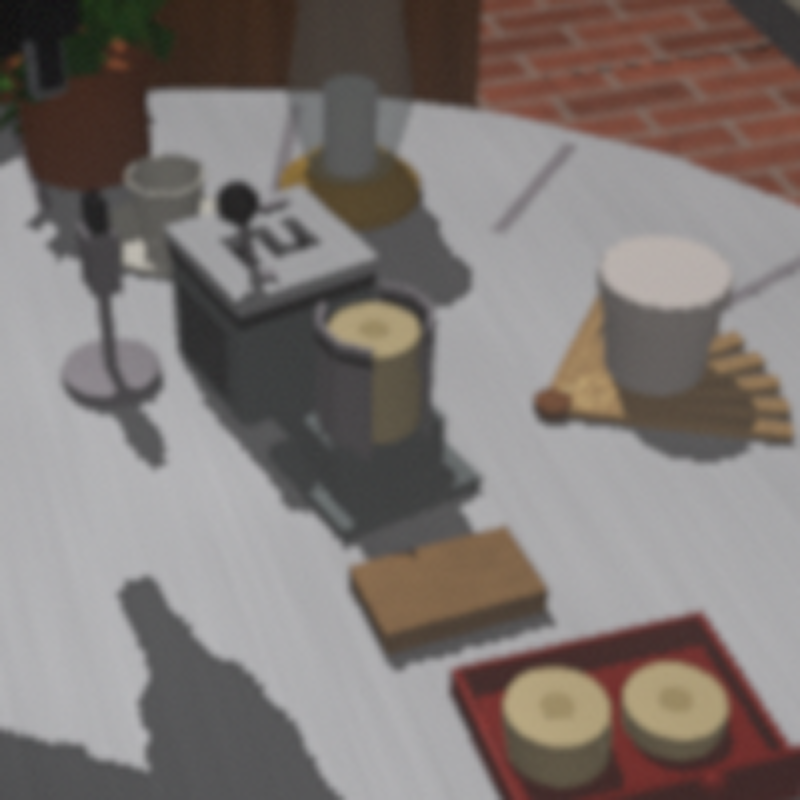

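View pics/top27.png

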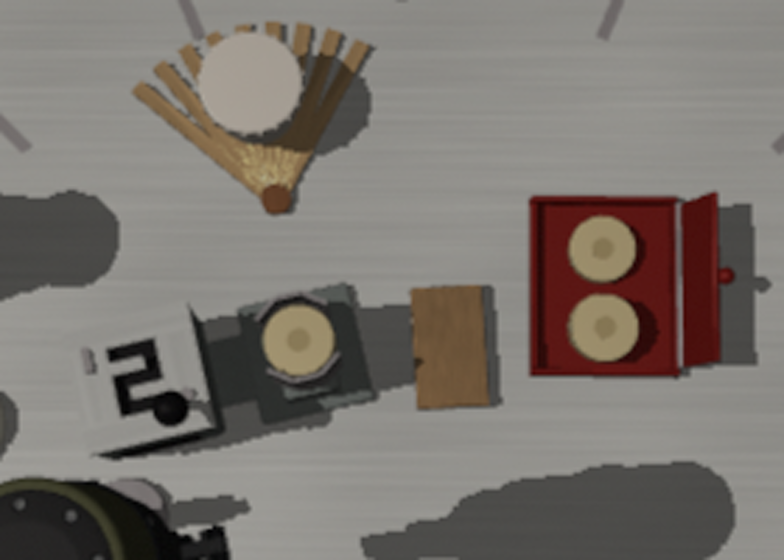

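The lever is in the run slot beside the round stud, with the knob at (172,408) in the top crop. Four pucks are in the tube, three are in the dish, and the bystanders are where they were. Handing in.

```bash
python3 -c "
from station import *
print(finish_job())"
```

```text
the job is handed in; nothing more can be done
None
```

The warmer is refilled and the job is handed in; it took about 47 s of the 184 s allowed.

- **Lever to load:** Before putting any puck in, I took the lever through the gate into the load slot. The knob stopped about 28 mm along it, just short of the wall.
- **Tube:** The old puck was already inside, so I stacked three more on it. In the last side and top views the stack lies flat with its top just under the rim, at the dark band.
- **Lever to run:** I then took the lever back through the gate until it pressed on the end wall of the run slot. The knob rests at about (-42, -28) mm from the pivot.
- **Dish:** The three leftover pucks are inside, two of them stacked and one beside them.
- **Other things:** The bystanders and the green and purple look-alikes showed no visible movement. The last pictures were cropped and did not include the look-alikes.

No check failed. The two cameras' estimates for the knob and the pucks differed by up to 5 mm, so I corrected each puck's position from overlays. One of the network's knob reports was plainly the coffee cup, and I ignored it.

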